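# Run the shoe collar round the hand-bent lamp arm to its stop nut

## Task

Take the small shoe collar by its fin, thread it over the free end of the hand-bent steel arm, shoe underneath, and slide it round both corners until it butts against the disc of the stop nut near the post. Press it home against the disc for a moment with about 5 N, then let go and leave it hanging there. Feel your way: never load the collar on the arm or stop with more than 10 N, and leave the other things where they stand.

Things in the scene. Friction and masses are not known exactly. Their poses are not given: they have to be found in the camera images.
- stand: fixed stand: grey base plate 90 x 90 x 12 mm and a rigid round steel bar, 10 mm thick, that rises at its centre, bends level at 115 mm height (centre line), turns two level corners and ends free. Origin: centre of the plate's underside, z up. In its frame the first level straight, which carries the stop, runs along +y at x = 0 from y = 25 mm
- straight_end (a point): point on the bar's first straight at stand frame 0, 90, 115 mm. From there outwards, nominally (x, y): corner of 35 mm radius, 60 degrees towards +x, from (0, 100) to (17.5, 130); straight to (48, 148); same corner back, to (65, 178); last straight. Bent by hand: corners may be off by 12 degrees, the first two straights by 8 mm, and the outer half rise or droop 3.5 degrees
- tip (a point): outermost point of the bar's free end, on its centre line; y points outwards along the last straight, which is 45 mm long (nominally at stand frame 65, 224, 115 mm). The last 8 mm are 7 mm thick, round-nosed. On the way from the collar stands the lamp's foot with upright parts up to 215 mm high (world x 0.45 to 0.65, y 0.08 to -0.21 m): carry the collar over or in front of them
- shoulder: the stop on the bar near the post: a fixed grey clamp ring with an adjusting nut screwed into it, whose dark disc, 25 mm across and 6 mm thick, is what the collar butts against. Origin: on the bar's centre line at stand frame 0, 55, 115 mm; +y along the bar towards the free end. The disc's face may be set anywhere from y = -7 to +15 mm; that setting is not measured and has to be felt
- collar_fin (a point): middle of the loose collar's fin, 66 mm above the underside and 40 mm above the bore's centre. The fin is black, 20 mm long along the bore, 10 mm thick, and reaches from 37 to 90 mm above the underside. x along the bore and fin, y across the fin's thickness, z up. At the start the collar stands upright on the desk; it is the same either way round
- collar_bore (a point): centre of the collar's level bore, 26 mm above the underside; x along the bore. The collar (about 110 g): a dark flat shoe 24 (x) x 36 x 9 mm, above it an aluminium ring 25 mm across and 12 mm long with a 14 mm bore, so that the 10 mm bar has 2 mm play all round, and the fin on top. It hangs on the bar by itself, shoe down, and keeps upright
- steel_block: bystander: grey steel block 30 x 26 x 62 mm, loose; origin at the centre of its underside
- film_can_1: bystander: black film can, 33 mm across, 49 mm high, loose; origin at the centre of its underside
- loupe_2: bystander: black eye loupe, 34 mm across, 28 mm high, loose; origin at the centre of its underside
- lens_cap: bystander: black lens cap, 53 mm across, 8 mm thick, lying loose; origin at the centre of its underside

How it is judged:
By the outcome, as a careful person would: the job done as asked, in the order asked, and still so for the second after the job is handed in, with the robot touching nothing.
It also fails if it takes over 72 s, if anything falls off the work surface, if the arm or the gripper's body presses on something with over 40 N, if the wrist force passes 120 N, or if a joint passes its speed limit or range.

## Robot

A 7-joint arm with a two-finger parallel gripper is mounted at the origin on a cart in front of the work surface, level with it; the furniture and walls round the work are solid. World frame = base frame: x ahead of the robot, y to its left, z up, the work surface at z = 0. Lengths are in mm, angles in rad, forces in N, time in s.
With the tool pointing down it reaches from about 425 to 825 mm from the base axis. Payload 3.6 kg.
Tool frame: the origin (TCP) lies midway between the tips of the shut fingers; the grasp point (between the pads) lies r.grasp_offset behind it (r.grasp_offset is the distance from the TCP to the grasp point, in mm); z points along the fingers, y is the line along which they close (so a half turn about z gives the same grasp; the last joint's range is limited). The gripper opens to 85 mm and grips with 20 to 120 N. Pads are 22 mm wide; open, the fingers measure 114 mm over their backs; the gripper's body (76 mm by 85 mm) begins 54 mm behind the grasp point. The pads swing forward as they close: fully open they stand 13 mm farther back than shut.
Start: joints at [-1.21, 0.615, -0.013, 1.423, 0.008, 1.103, -0.04], TCP at [245.163, 601.962, 231.297] pointing down, gripper open.
Joint ranges: [-3.12, 3.12], [-0.3, 2.06], [-1.34, 1.32], [0.26, 2.42], [-1.36, 4.5], [0.01, 1.98], [-2.84, 2.84]. Speed limits (rad/s): [2.79, 2.79, 3.14, 3.14, 3.14, 3.14, 3.14].

## Interface

Orientations are given as a unit quaternion [x, y, z, w].
In Python, from plant import status, viewer, order, r gives the robot as it stands.
- The arm moves only by the tool drive_tool, never from a script. Its argument "rows" is a list of rows, each a list of 3 entries, a list of its own where there are three numbers: the shift along the tool's x, y, z in cm, then the turn, a rotation vector about the tool's x, y, z in degrees, then the opening, from 0 (shut) to 1 (fully open). In form: [[[dx, dy, dz], [rx, ry, rz], hand], ...]. A call has 1 to 10 rows; each row is the pose to reach, as a shift and turn from the pose commanded when the call began, along the tool's axes at that moment; what a row does not reach only later rows make up. A row lasts 1/10 s, in which the tool goes at most 50 mm and 8.59 degrees, less where a joint would pass 70% of its speed; a pose out of reach is approached as far as the arm can. A call with a gripper value outside its range is refused whole. The fingers move at their own pace and stop on an object; "squeeze" is the grip in N (left out, the last holds). Time passes only in rows, so rows that repeat a pose let the fingers close. It gives the time, the measured TCP pose, the force, the opening and the grip force at its end, in the units of the state.
- status.read_state(): the state, without advancing time (a new reading comes with each control period).
- viewer.get_image(name): name is "scene" or "side" or "wrist"; returns the picture (400x640x3 uint8, red, green, blue); there is no depth.
- viewer.camera_params(name): a dict with "K" (3x3 intrinsics, pixels), "world_from_camera" (4x4, takes a point from camera to world coordinates). Camera axes: x right, y down, z forward; pixel columns grow to the right and rows downward; lengths in mm; the calibration is good to about 2 mm. The wrist camera is an equidistant fisheye: a pixel r from the principal point sees the ray r / f radians off the axis. A picture is of the moment at which its call begins: read the wrist's pose just before it. camera_params takes no time and is no camera call; for the wrist camera it gives the pose at the moment of the call.
- order.close_job(): hands the job in; it is judged then, once.
The state is a dict: "time": time; "q": joint angles; "joint_velocities": joint speeds; "joint_efforts": joint torques, N m; "position": TCP position; "eef_rot": TCP orientation; "contact_force": force on the tool from outside, world axes, zero at the start; "torque": the same for the moment, N m; "grip_width": finger opening in mm; "gripper_force": force on a finger pad.
Only numpy, scipy, OpenCV 4.12 (cv2) and the standard library are available. Lean on these libraries where they do the work, as an engineer would, in place of code of your own. Each camera call takes 0.05 s, during which the arm holds its last target. There are 200 camera calls.

## Working session

There is one attempt and no reset: what is moved stays moved. The work goes in short steps, Python scripts to look and compute and a tool call to move; the robot and the scene stay as the last step left them, time stands still between calls to the robot, and variables do not carry over. Pictures are saved under pics/ and viewed, at most 10 in all, crops included, and the job is handed in when it is done.

Besides the shell and the picture viewer there is one more tool, called after "Call:" by a JSON object that holds its "method" and its "body", one argument or row to a line. drive_tool: Moves the arm, as the interface text tells. Its arguments: {"type":"object","properties":{"rows":{"type":"array"},"squeeze":{"type":"number"}},"required":["rows"]}

```bash
mkdir -p pics; cat > h.py <<'E'
import numpy as np, cv2, sys
from scipy.spatial.transform import Rotation as R
from plant import status, viewer, order, r
def P(n):
    p=viewer.camera_params(n); return np.array(p["K"]),np.array(p["world_from_camera"])
def ray(n,u,v,p=None):
    K,T=p or P(n)
    x=(u-K[0,2])/K[0,0]; y=(v-K[1,2])/K[1,1]
    if n=="wrist":
        t=np.hypot(x,y); s=np.sin(t)/max(t,1e-9); d=np.array([x*s,y*s,np.cos(t)])
    else: d=np.array([x,y,1.])
    d=T[:3,:3]@d; return T[:3,3],d/np.linalg.norm(d)
def onz(n,u,v,z,p=None):
    o,d=ray(n,u,v,p); return o+d*(z-o[2])/d[2]
def tri(*rs):
    A=np.zeros((3,3));b=np.zeros(3)
    for o,d in rs:
        M=np.eye(3)-np.outer(d,d);A+=M;b+=M@o
    x=np.linalg.solve(A,b); return x,[np.linalg.norm((np.eye(3)-np.outer(d,d))@(x-o)) for o,d in rs]
def proj(n,X,p=None):
    K,T=p or P(n); c=T[:3,:3].T@(np.array(X)-T[:3,3])
    return (K@(c/c[2]))[:2]
def snap(n,f):
    im=cv2.cvtColor(np.array(viewer.get_image(n)),cv2.COLOR_RGB2BGR); cv2.imwrite(f,im); return im
def st():
    s=status.read_state()
    for k in("time","position","eef_rot","contact_force","torque","grip_width","gripper_force","q"):print(k,np.round(s[k],3))
    return s
E
python3 - <<'E'
from h import *
a=snap("scene","pics/s1.png");b=snap("side","pics/d1.png");c=snap("wrist","pics/w1.png")
st();print(r.grasp_offset)
for n in("scene","side","wrist"):
    K,T=P(n);print(n,np.round(K,1).tolist(),np.round(T,3).tolist())
E
```

```text
time 0.15
position [244.966 601.457 230.423]
eef_rot [ 0.192  0.981 -0.001 -0.   ]
contact_force [0.199 0.379 0.266]
torque [-0.05  -0.023  0.001]
grip_width 85.61
gripper_force 0.0
q [-1.21   0.616 -0.013  1.425  0.008  1.103 -0.04 ]
18.700000000000003
scene [[446.8, 0.0, 317.6], [0.0, 446.8, 200.2], [0.0, 0.0, 1.0]] [[-0.887, -0.355, 0.295, 62.141], [-0.462, 0.681, -0.569, 732.437], [0.001, -0.641, -0.768, 1179.821], [0.0, 0.0, 0.0, 1.0]]
side [[389.4, 0.0, 318.1], [0.0, 389.4, 197.3], [0.0, 0.0, 1.0]] [[-0.958, -0.094, 0.272, 111.514], [-0.287, 0.39, -0.875, 1082.207], [-0.023, -0.916, -0.401, 620.077], [0.0, 0.0, 0.0, 1.0]]
wrist [[309.7, 0.0, 320.2], [0.0, 309.7, 199.2], [0.0, 0.0, 1.0]] [[0.378, 0.889, 0.258, 179.823], [0.926, -0.363, -0.108, 629.726], [-0.002, 0.279, -0.96, 372.564], [0.0, 0.0, 0.0, 1.0]]
```

View pics/s1.png

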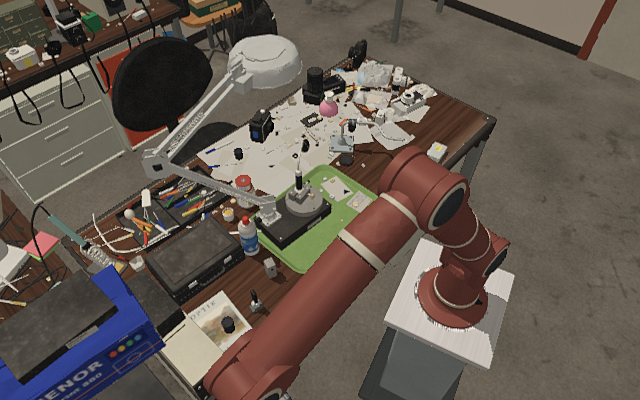

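View pics/d1.png

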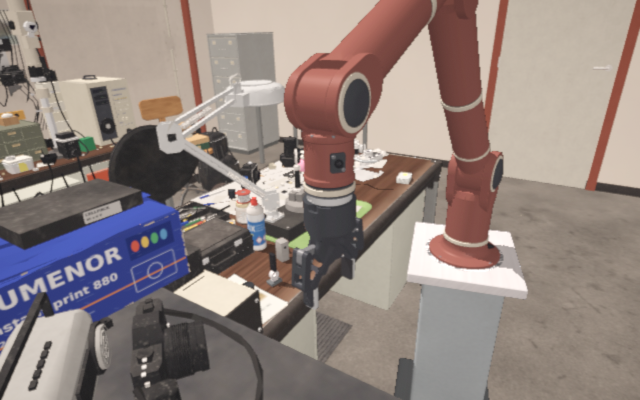

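The scene picture shows the collar near scene (255,300), or side (273,268), the steel block at (270,266), the lamp foot at (290,215) and the stand with the bent bar near (343,140). I'll enlarge these.

```bash
python3 - <<'E'
from h import *
a=cv2.imread("pics/s1.png");b=cv2.imread("pics/d1.png")
f=lambda i,x,y,w,h:cv2.resize(i[y:y+h,x:x+w],(400,300),interpolation=cv2.INTER_CUBIC)
m=np.vstack([np.hstack([f(a,310,100,80,60),f(a,220,250,80,60)]),np.hstack([f(b,240,235,80,60),cv2.resize(cv2.imread("pics/w1.png"),(400,300))])])
cv2.imwrite("pics/m1.png",m)
print(onz("scene",255,308,0),onz("side",274,284,0),onz("scene",343,150,0),onz("scene",270,274,0))
E
```

```text
[488.77900198 297.84365744   0.        ] [481.44220925 303.60917747   0.        ] [ 544.79076727 -406.27321603    0.        ] [508.92234432 182.70088041   0.        ]
```

View pics/m1.png

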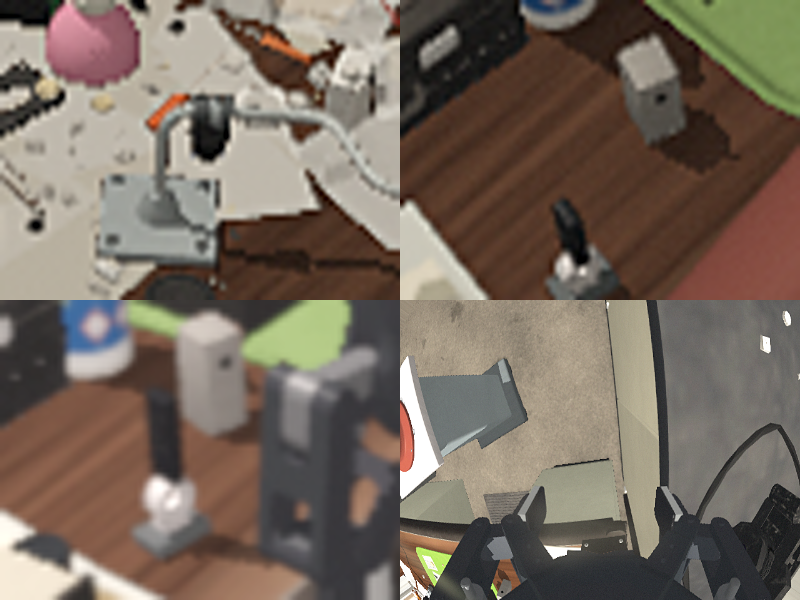

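Call:
{"method": "drive_tool", "body": {
  "rows": [
    [[-4,-2.2,0],[0,0,4],1],
    [[-8,-4.5,0],[0,0,8],1],
    [[-12,-7,0],[0,0,13],1],
    [[-16,-9.2,0],[0,0,18],1],
    [[-20,-11.5,0],[0,0,22],1],
    [[-24,-14,0],[0,0,26],1],
    [[-28,-16,0],[0,0,31],1],
    [[-33,-19,0],[0,0,36],1],
    [[-33,-19,0],[0,0,36],1],
    [[-33,-19,0],[0,0,36],1]
  ]
}}

```text
time: 1.15
position: [480.5, 298.8, 231.1]
eef_rot: [0.488, 0.873, -0.001, 0.0]
contact_force: [-0.3, 0.2, 0.9]
grip_width: 85.2
gripper_force: 0.0
```

```bash
python3 - <<'E'
from h import *
print(tri(ray("scene",253.7,296),ray("side",272.7,261.5)))
c=snap("wrist","pics/w2.png");a=snap("scene","pics/s2.png");b=snap("side","pics/d2.png");
np.save("w2.npy",P("wrist")[1]);st();print(P("wrist")[1])
f=lambda i,x,y,w,h:cv2.resize(i[y:y+h,x:x+w],(400,300),interpolation=cv2.INTER_CUBIC)
cv2.imwrite("pics/m2.png",np.vstack([np.hstack([f(a,320,95,100,75),f(b,280,100,100,75)]),np.hstack([cv2.resize(c,(400,300)),f(c,200,200,200,150)])]))
E
```

```text
(array([487.28392615, 291.6598438 ,  61.96808663]), [np.float64(1.6938776402767728), np.float64(1.6938776402767377)])
time 1.3
position [477.564 303.703 231.024]
eef_rot [ 0.484  0.875  0.    -0.001]
contact_force [-0.033 -0.253 -0.043]
torque [ 0.03   0.016 -0.015]
grip_width 85.261
gripper_force 0.0
q [-0.718  0.487  0.174  1.677 -0.1    0.986  0.051]
[[ 8.48090368e-01  5.09290275e-01  1.46171623e-01  4.40569728e+02]
 [ 5.29850697e-01 -8.14666161e-01 -2.35748351e-01  3.64897630e+02]
 [-9.83267321e-04  2.77385042e-01 -9.60758331e-01  3.73312443e+02]
 [ 0.00000000e+00  0.00000000e+00  0.00000000e+00  1.00000000e+00]]
```

View pics/m2.png

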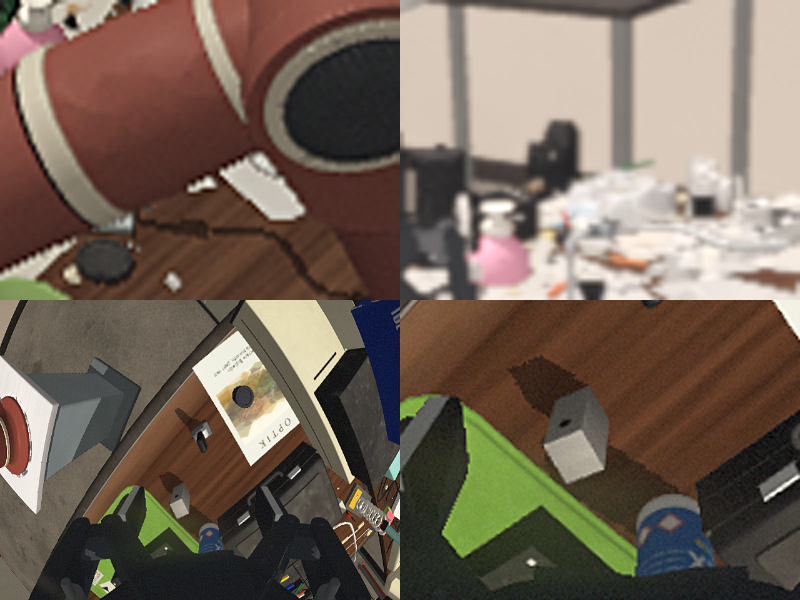

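The collar is in the wrist view at about (322,219) and the block at about (288,318). I'll take a closer crop, plus the stand from the first scene picture.

```bash
python3 - <<'E'
from h import *
f=lambda i,x,y,w,h:cv2.resize(i[y:y+h,x:x+w],(400,600),interpolation=cv2.INTER_CUBIC)
cv2.imwrite("pics/m3.png",np.hstack([f(cv2.imread("pics/s1.png"),335,100,80,120)[:, :],f(cv2.imread("pics/w2.png"),295,180,50,75)]))
E
```

```text
(no output)
```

View pics/m3.png

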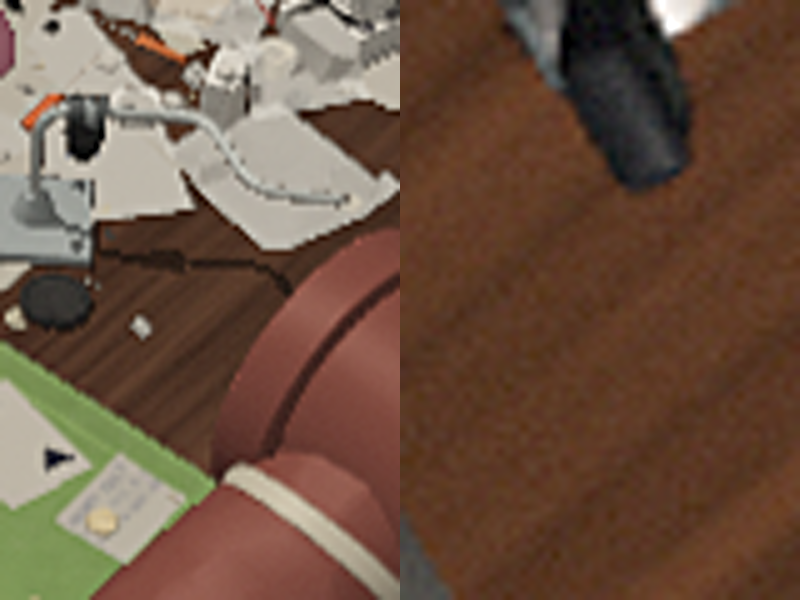

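```bash
python3 - <<'E'
from h import *
for u,v in[(354,122.5),(365,123.3),(376,125.5),(380,130),(384,136),(389,138.3),(396,139),(405.4,139.6)]:print(u,np.round(onz("scene",u,v,115),0)[:2])
print("plate",onz("scene",342,142,12))
K,_=P("wrist");T=np.load("w2.npy")
for p in[(327.5,202)]: print(onz("wrist",*p,90,(K,T)))
i=cv2.imread("pics/w2.png")[160:210,290:350]
i=np.clip(i.astype(float)*2.2,0,255).astype(np.uint8)
cv2.imwrite("pics/m4.png",cv2.resize(i,(720,600),interpolation=cv2.INTER_CUBIC))
E
```

```text
354 [ 524. -444.]
365 [ 487. -458.]
376 [ 447. -465.]
380 [ 425. -449.]
384 [ 400. -426.]
389 [ 380. -423.]
396 [ 357. -431.]
405.4 [ 327. -444.]
plate [ 562.13894072 -432.61721124   12.        ]
[491.1068138  296.70436448  90.        ]
```

View pics/m4.png

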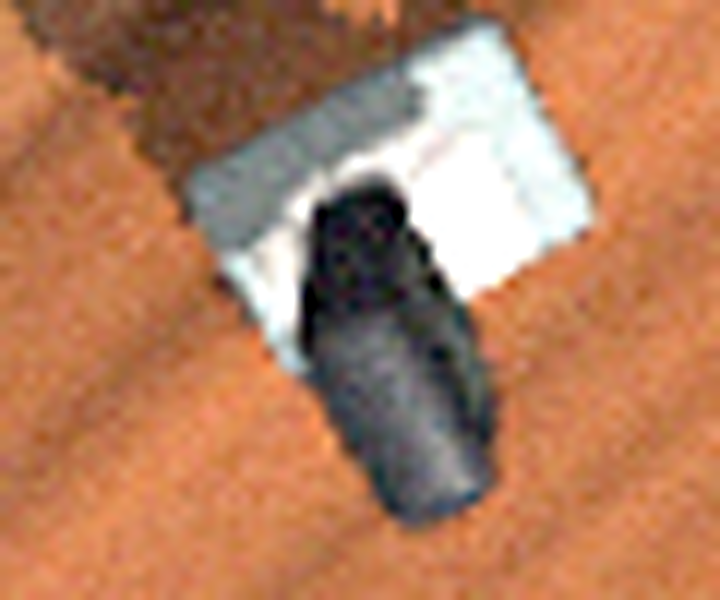

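The shoe's corners and the fin's top face are clear: the face's ends are at about crop (350,330) and (452,505), and its long direction lies along the shoe's short side.

```bash
python3 - <<'E'
from h import *
K,_=P("wrist");T=np.load("w2.npy")
g=lambda x,y,z:onz("wrist",290+x/12,160+y/12,z,(K,T))
a,b=g(350,330,90),g(452,505,90);print(a,b,(a+b)/2,np.linalg.norm(a-b),np.degrees(np.arctan2(*(b-a)[1::-1])))
c=[g(190,190,9),g(490,20,9),g(595,215,9),g(290,372,9)]
print(np.round(c,1),np.mean(c,0))
for i,j in((0,3),(1,2)):d=c[j]-c[i];print(np.linalg.norm(d),np.degrees(np.arctan2(d[1],d[0])))
d=c[1]-c[0];print(np.linalg.norm(d),np.degrees(np.arctan2(d[1],d[0])))
s=st();M=R.from_quat(s["eef_rot"]).as_matrix();print(M)
E
```

```text
[476.81515491 304.58588319  90.        ] [491.28630538 296.71860193  90.        ] [484.05073015 300.65224256  90.        ] 16.471439232440424 -28.530837464849974
[[465.9 291.1   9. ]
 [482.2 321.6   9. ]
 [501.7 310.5   9. ]
 [484.3 280.4   9. ]] [483.54079664 300.89838256   9.        ]
21.297663691809493 -30.222752041923535
22.484567749467036 -29.60876739189597
34.517386474948225 61.960798338827914
time 1.3
position [477.564 303.703 231.024]
eef_rot [ 0.484  0.875  0.    -0.001]
contact_force [-0.033 -0.253 -0.043]
torque [ 0.03   0.016 -0.015]
grip_width 85.261
gripper_force 0.0
q [-0.718  0.487  0.174  1.677 -0.1    0.986  0.051]
[[-5.30762925e-01  8.47518797e-01 -1.61440528e-03]
 [ 8.47518227e-01  5.30764890e-01  1.21911598e-03]
 [ 1.89009335e-03 -7.21176342e-04 -9.99997954e-01]]
```

Call:
{"method": "drive_tool", "body": {
  "rows": [
    [[-0.2,0.1,2],[0,0,-6],1],
    [[-0.4,0.3,4],[0,0,-12],0.8],
    [[-0.5,0.4,6],[0,0,-18],0.6],
    [[-0.6,0.4,8],[0,0,-24],0.6],
    [[-0.6,0.4,10],[0,0,-28.6],0.6],
    [[-0.6,0.4,10.5],[0,0,-28.6],0.6],
    [[-0.6,0.4,10.5],[0,0,-28.6],0.6],
    [[-0.6,0.4,10.5],[0,0,-28.6],0.6]
  ]
}}

```text
time: 2.1
position: [485.8, 299.8, 127.1]
eef_rot: [0.255, 0.967, 0.001, 0.0]
contact_force: [-0.5, 0.7, -0.5]
grip_width: 50.9
gripper_force: 0.0
```

```bash
cat >> h.py <<'E'
def to(x,y,z,yaw=None):
    s=status.read_state();M=R.from_quat(s["eef_rot"]).as_matrix();p=np.array(s["position"])
    print("t",s["time"],"pos",np.round(p,1),"yaw_x",np.round(np.degrees(np.arctan2(M[1,0],M[0,0])),2),"tilt z",np.round(M[:,2],4),"F",np.round(s["contact_force"],2),"T",np.round(s["torque"],2),"grip",np.round([s["grip_width"],s["gripper_force"]],1),"q",np.round(s["q"],2))
    print("shift cm",np.round(M.T@(np.array([x,y,z])-p)/10,2),"turn z",None if yaw is None else np.round((np.degrees(np.arctan2(M[1,0],M[0,0]))-yaw+180)%360-180,2))
E
python3 - <<'E'
from h import *
to(483.8,300.8,51,150.7)
snap("wrist","pics/w3.png")
E
```

```text
t 2.1 pos [485.8 299.8 127.1] yaw_x 150.47 tilt z [ 0.0012  0.0012 -1.    ] F [-0.49  0.7  -0.55] T [ 0.02  0.04 -0.  ] grip [50.9  0. ] q [-0.61  0.61  0.03  1.78 -0.02  0.75  0.49]
shift cm [ 0.22 -0.02  7.61] turn z -0.23
```

Call:
{"method": "drive_tool", "body": {
  "rows": [
    [[0.1,0,2],[0,0,0],0.5],
    [[0.2,0,4],[0,0,0],0.4],
    [[0.2,0,5.5],[0,0,0],0.4],
    [[0.2,0,7],[0,0,0],0.4],
    [[0.2,0,7.6],[0,0,0],0.4],
    [[0.2,0,7.6],[0,0,0],0.3],
    [[0.2,0,7.6],[0,0,0],0],
    [[0.2,0,7.6],[0,0,0],0],
    [[0.2,0,7.6],[0,0,0],0],
    [[0.2,0,7.6],[0,0,0],0]
  ],
  "squeeze": 40
}}

```text
time: 3.15
position: [484.1, 299.6, 50.7]
eef_rot: [0.255, 0.967, 0.0, 0.0]
contact_force: [0.4, -0.3, -0.5]
grip_width: 9.7
gripper_force: 42.7
```

```bash
python3 - <<'E'
from h import *
to(483.8,300.8,51,150.7)
E
```

```text
t 3.15 pos [484.1 299.6  50.7] yaw_x 150.43 tilt z [ 4.e-04  3.e-04 -1.e+00] F [ 0.36 -0.26 -0.55] T [-0.02 -0.01 -0.01] grip [ 9.7 42.7] q [-0.61  0.72  0.02  1.84 -0.02  0.58  0.49]
shift cm [ 0.08  0.09 -0.03] turn z -0.27
```

Call:
{"method": "drive_tool", "body": {
  "rows": [
    [[0,0,-3],[0,0,0],0],
    [[0,0,-7],[0,0,5],0],
    [[0,0,-11],[0,0,10],0],
    [[0,0,-15],[0,0,16],0],
    [[-1,-2,-19],[0,0,22],0],
    [[-2,-5,-23],[0,0,28],0],
    [[-3.5,-9,-25],[0,0,34],0],
    [[-5,-13,-25],[0,0,40],0],
    [[-6.5,-17,-25],[0,0,46],0],
    [[-8,-21,-25],[0,0,52],0]
  ]
}}

```text
time: 4.15
position: [449.2, 75.8, 300.7]
eef_rot: [0.655, 0.756, 0.0, 0.0]
contact_force: [0.9, 0.7, -1.3]
grip_width: 9.2
gripper_force: 42.7
```

```bash
python3 - <<'E'
from h import *
to(400,-200,300,60)
snap("wrist","pics/w4.png")
E
```

```text
t 4.15 pos [449.2  75.8 300.7] yaw_x 98.21 tilt z [ 7.e-04  6.e-04 -1.e+00] F [ 0.87  0.67 -1.29] T [-0.06 -0.05  0.01] grip [ 9.2 42.7] q [-0.49  0.25  0.35  1.85 -0.1   1.06  0.04]
shift cm [-26.59  -8.8    0.05] turn z 38.21
```

Call:
{"method": "drive_tool", "body": {
  "rows": [
    [[-4.5,-1.5,0],[0,0,8],0],
    [[-9,-3,0],[0,0,16],0],
    [[-13.5,-4.2,0],[0,0,24],0],
    [[-18,-5.2,0],[0,0,32],0],
    [[-22.5,-6.5,0],[0,0,40],0],
    [[-27,-7.5,0],[0,0,48],0],
    [[-32,-8.5,0],[0,0,56],0],
    [[-37,-9.5,0],[0,0,64],0],
    [[-41,-10.5,0],[0,0,71],0],
    [[-44.4,-11.4,0],[0,0,76],0]
  ]
}}

```text
time: 5.2
position: [401.7, -380.8, 300.2]
eef_rot: [0.981, 0.192, -0.0, 0.0]
contact_force: [0.6, -0.1, -1.1]
grip_width: 9.5
gripper_force: 42.7
```

Call:
{"method": "drive_tool", "body": {
  "rows": [
    [[0,0,0],[0,0,0],0],
    [[0,0,0],[0,0,0],0],
    [[0,0,0],[0,0,0],0]
  ]
}}

```text
time: 5.5
position: [403.1, -376.8, 300.0]
eef_rot: [0.981, 0.196, 0.0, -0.001]
contact_force: [0.5, 0.4, -0.3]
grip_width: 9.5
gripper_force: 42.7
```

```bash
python3 - <<'E'
from h import *
to(250,-470,240,20)
np.save("w5.npy",P("wrist")[1])
c=snap("wrist","pics/w5.png");b=snap("side","pics/d5.png");a=snap("scene","pics/s5.png")
f=lambda i,x,y,w,h:cv2.resize(i[y:y+h,x:x+w],(400,250),interpolation=cv2.INTER_CUBIC)
cv2.imwrite("pics/m5.png",np.vstack([cv2.resize(c[:,100:500][:250],(640,400)),np.hstack([f(b,280,100,128,80),f(a,320,95,128,80)])[:200,:640]]) if 0 else cv2.resize(c,(800,500)))
E
```

```text
t 5.5 pos [ 403.1 -376.8  300. ] yaw_x 22.6 tilt z [ 2.0e-04  2.1e-03 -1.0e+00] F [ 0.52  0.42 -0.32] T [ 0.03 -0.07 -0.01] grip [ 9.5 42.7] q [ 0.22  0.48  0.77  1.62 -0.36  1.19 -0.1 ]
shift cm [-17.72   2.73   5.98] turn z 2.6
```

View pics/m5.png

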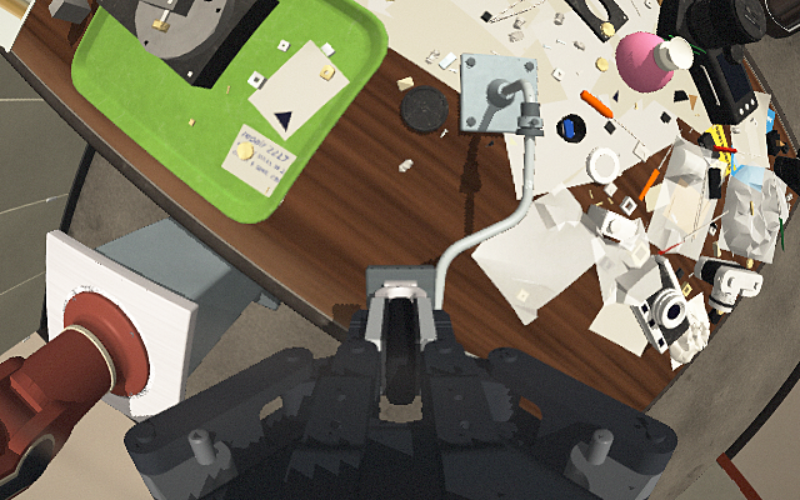

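The view shows the plate at (460–540, 57–135), the disc near (535,125) and both corners. The collar is held straight, but the tip is hidden behind the finger. I'll move aside for an unobstructed view of it.

Call:
{"method": "drive_tool", "body": {
  "rows": [
    [[-2.5,-3,0],[0,0,0],0],
    [[-5.3,-6.2,0],[0,0,0],0],
    [[-5.3,-6.2,0],[0,0,0],0],
    [[-5.3,-6.2,0],[0,0,0],0],
    [[-5.3,-6.2,0],[0,0,0],0]
  ]
}}

```text
time: 6.15
position: [331.2, -341.4, 300.9]
eef_rot: [0.981, 0.196, 0.001, 0.001]
contact_force: [0.9, -0.2, -1.5]
grip_width: 9.2
gripper_force: 42.7
```

```bash
python3 - <<'E'
from h import *
to(255,-472,240,20)
np.save("w6.npy",P("wrist")[1])
c=snap("wrist","pics/w6.png")
E
```

```text
t 6.15 pos [ 331.2 -341.4  300.9] yaw_x 22.58 tilt z [ 0.0018 -0.0011 -1.    ] F [ 0.91 -0.21 -1.48] T [-0.04 -0.   -0.02] grip [ 9.2 42.7] q [ 0.17  0.35  0.82  1.81 -0.28  1.1  -0.09]
shift cm [-12.06   9.12   6.09] turn z 2.58
```

Call:
{"method": "drive_tool", "body": {
  "rows": [
    [[-3,2,0],[0,0,0],0],
    [[-6,4.5,0],[0,0,0],0],
    [[-9,7,2],[0,0,0],0],
    [[-12,9.1,4],[0,0,0],0],
    [[-12,9.1,6],[0,0,0],0],
    [[-12,9.1,6],[0,0,0],0],
    [[-12,9.1,6],[0,0,0],0],
    [[-12,9.1,6],[0,0,0],0]
  ]
}}

```text
time: 7.0
position: [255.1, -471.6, 241.3]
eef_rot: [0.981, 0.196, 0.0, 0.001]
contact_force: [0.6, 0.2, -1.3]
grip_width: 9.4
gripper_force: 42.5
```

```bash
python3 - <<'E'
from h import *
to(255,-472,240,20)
np.save("w7.npy",P("wrist")[1])
c=snap("wrist","pics/w7.png")
b=cv2.imread("pics/w6.png")
f=lambda i,x,y,w,h:cv2.resize(i[y:y+h,x:x+w],(400,600),interpolation=cv2.INTER_CUBIC)
cv2.imwrite("pics/m7.png",np.hstack([f(b,380,50,160,240),f(c,280,0,160,240)]))
E
```

```text
t 7.0 pos [ 255.1 -471.6  241.3] yaw_x 22.59 tilt z [ 0.0012 -0.0016 -1.    ] F [ 0.59  0.24 -1.32] T [-0.02 -0.   -0.02] grip [ 9.4 42.5] q [ 0.55  0.51  0.76  1.76 -0.41  1.03  0.27]
shift cm [-0.02  0.03  0.13] turn z 2.59
```

View pics/m7.png

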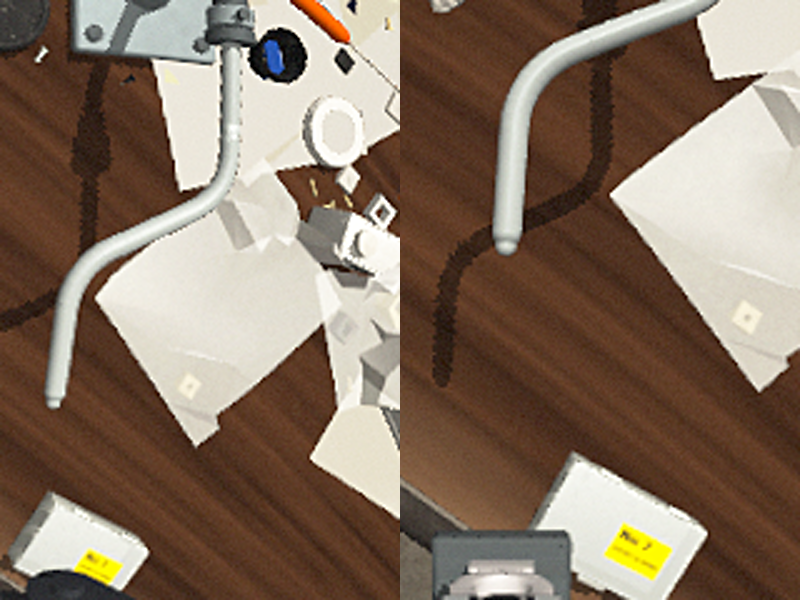

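The tip shows clearly in both views: at about (53,405)/2.5 plus the crop origin in the first, and (107,254)/2.5 in the second. I'll intersect planes through the straights' centre lines to get their 3D lines.

```bash
cat > bar.py <<'E'
from h import *
K,_=P("wrist")
def line(w,rng,axis,lo,hi):  # per row (axis 0) or column centre of the bright grey run
    i=cv2.imread(f"pics/{w}.png");h=cv2.cvtColor(i,cv2.COLOR_BGR2HSV)
    m=(h[...,1]<70)&(h[...,2]>70);o=[]
    for k in range(*rng):
        t=(k-rng[0])/(rng[1]-rng[0]);a,b=int(lo[0]+t*(lo[1]-lo[0])),int(hi[0]+t*(hi[1]-hi[0]))
        s=np.where(m[k,a:b] if axis==0 else m[a:b,k])[0]
        if len(s)>2:c=a+(s[0]+s[-1])/2;o.append((c,k,len(s)) if axis==0 else (k,c,len(s)))
    return np.array(o)
def plane(w,pts):
    p=(K,np.load(w+".npy"));D=np.array([ray("wrist",u,v,p)[1] for u,v,_ in pts])
    n=np.linalg.svd(D)[2][2];print(w,len(pts),"width",np.round(pts[:,2].mean(),1),"resid",np.abs(D@n).max());return n,p[1][:3,3]
def isect(a,b):
    d=np.cross(a[0],b[0]);d/=np.linalg.norm(d)
    A=np.array([a[0],b[0],d]);x=np.linalg.solve(A,[a[0]@a[1],b[0]@b[1],d@a[1]]);return x,d
E
python3 - <<'E'
from bar import *
La=line("w7",(60,92),0,(310,310),(336,332)); Lb=line("w6",(176,204),0,(397,393),(413,408))
Ma=line("w7",(342,368),1,(12,2),(36,24)); Mb=line("w6",(424,450),1,(138,126),(158,147))
print(La[::8],Lb[::8],Ma[::8],Mb[::8])
x,d=isect(plane("w7",La),plane("w6",Lb));
pA=(K,np.load("w7.npy"));pB=(K,np.load("w6.npy"))
tA=ray("wrist",280+107/2.5,254/2.5,pA);tB=ray("wrist",380+53/2.5,50+405/2.5,pB)
tip,e=tri(tA,tB);print("tip",tip,e)
d=d if d[0]<0 else -d
print("last",d,"yaw",np.degrees(np.arctan2(d[1],d[0])),"elev",np.degrees(np.arcsin(d[2])),"tip proj",x+d*(d@(tip-x)))
x,m=isect(plane("w7",Ma),plane("w6",Mb));m=m if m[0]<0 else -m
print("mid",m,np.degrees(np.arctan2(m[1],m[0])),np.degrees(np.arcsin(m[2])))
for px in(330,):
  for u,v in[(360,8)]:
    o,r_=ray("wrist",u,v,pA);print("mid pt",tri((o,r_),(x,m)))
F=[(380+231/2.5,50+60/2.5),(380+231/2.5,50+135/2.5)]
f=[onz("wrist",*q,115,pB) for q in F];g=f[1]-f[0];print("first",f,np.degrees(np.arctan2(g[1],g[0])))
E
```

```text
[[324.5  60.   12. ]
 [323.5  68.   12. ]
 [323.5  76.   12. ]
 [322.5  84.   12. ]] [[406.  176.    9. ]
 [405.  184.    9. ]
 [404.  192.    9. ]
 [402.5 200.   10. ]] [[342.   23.   13. ]
 [350.   19.   13. ]
 [358.   15.5  12. ]
 [366.   12.5  12. ]] [[424.  149.   11. ]
 [432.  147.   11. ]
 [440.  143.5  14. ]
 [448.  140.   13. ]]
w7 32 width 12.0 resid 0.0015520536735829438
w6 28 width 9.5 resid 0.0012437206321147115
tip [ 330.02008729 -442.16205259  112.34019955] [np.float64(0.09024974107360469), np.float64(0.09024974107347077)]
last [-0.9470706  -0.32052262 -0.01795921] yaw -161.30233877496093 elev -1.0290421867978132 tip proj [ 329.63698221 -441.12532874  114.04039157]
w7 26 width 12.3 resid 0.001944985246379656
w6 26 width 11.9 resid 0.003498569227467747
mid [-0.71758841  0.66656196 -0.20189606] 137.11124233692252 -11.64785750557441
mid pt (array([ 417.95704146, -441.21581976,  118.62479036]), [np.float64(2.7732552149476035), np.float64(2.7732552149475795)])
first [array([ 510.8409939 , -452.08903756,  115.        ]), array([ 478.95496896, -466.04520148,  115.        ])] -156.36153137189712
```

```bash
python3 - <<'E'
from h import *
K,_=P("wrist");T=np.load("w7.npy")
s=status.read_state();M=R.from_quat(s["eef_rot"]).as_matrix();p=np.array(s["position"])
# shoe top/bottom front edge left/right ends, in tool frame, cast on underside z
for u,v in[(433,532),(570,530)]:
    q=onz("wrist",280+(u-400)/2.5,v/2.5,p[2]-50.7+9,(K,T));print(np.round(M.T@(q-p),1))
tip=np.array([330,-441.5,113.])
ax=np.array([np.cos(np.radians(18.7)),np.sin(np.radians(18.7)),0])
for k in(30,12): t=tip-k*ax; print(k);to(t[0],t[1],113+24.7,18.7)
E
```

```text
[  9.6 -17.9  41.7]
[10.  16.5 41.7]
30
t 7.05 pos [ 254.9 -471.6  241.4] yaw_x 22.58 tilt z [ 0.0014 -0.0019 -1.    ] F [-0.11 -0.99 -1.83] T [-0.01 -0.01  0.03] grip [ 9.5 42.5] q [ 0.55  0.51  0.76  1.76 -0.41  1.03  0.27]
shift cm [ 5.09 -0.12 10.38] turn z 3.88
12
t 7.05 pos [ 254.9 -471.6  241.4] yaw_x 22.58 tilt z [ 0.0014 -0.0019 -1.    ] F [-0.11 -0.99 -1.83] T [-0.01 -0.01  0.03] grip [ 9.5 42.5] q [ 0.55  0.51  0.76  1.76 -0.41  1.03  0.27]
shift cm [ 6.89  0.   10.38] turn z 3.88
```

Call:
{"method": "drive_tool", "body": {
  "rows": [
    [[1,0,2],[0,0,1],0],
    [[2.5,0,4],[0,0,3],0],
    [[4,-0.1,6],[0,0,3.9],0],
    [[4,-0.1,6],[0,0,3.9],0],
    [[4,-0.1,6],[0,0,3.9],0]
  ]
}}

```text
time: 7.55
position: [290.5, -455.5, 181.3]
eef_rot: [0.987, 0.162, -0.0, 0.001]
contact_force: [0.5, -0.4, -0.6]
grip_width: 9.1
gripper_force: 42.6
```

```bash
python3 - <<'E'
from bar import *
pA=(K,np.load("w7.npy"));pB=(K,np.load("w6.npy"))
print("box",tri(ray("wrist",348.8,182,pA),ray("wrist",400,248,pB)))
tip=np.array([330,-441.5,113.]);ax=np.array([np.cos(np.radians(18.7)),np.sin(np.radians(18.7)),0])
t=tip-30*ax;to(t[0],t[1],137.7,18.7)
np.save("w8.npy",P("wrist")[1]);c=snap("wrist","pics/w8.png")
cv2.imwrite("pics/m8.png",cv2.resize(c[20:240,240:400],(436,600),interpolation=cv2.INTER_CUBIC))
E
```

```text
box (array([ 254.29125223, -510.04983401,    6.58389846]), [np.float64(0.04648943892513006), np.float64(0.04648943892507081)])
t 7.55 pos [ 290.5 -455.5  181.3] yaw_x 18.66 tilt z [ 1.0e-04 -1.5e-03 -1.0e+00] F [ 0.45 -0.36 -0.61] T [-0.05  0.01 -0.04] grip [ 9.1 42.6] q [ 0.5   0.59  0.73  1.82 -0.49  0.91  0.21]
shift cm [ 1.19 -0.07  4.36] turn z -0.04
```

View pics/m8.png

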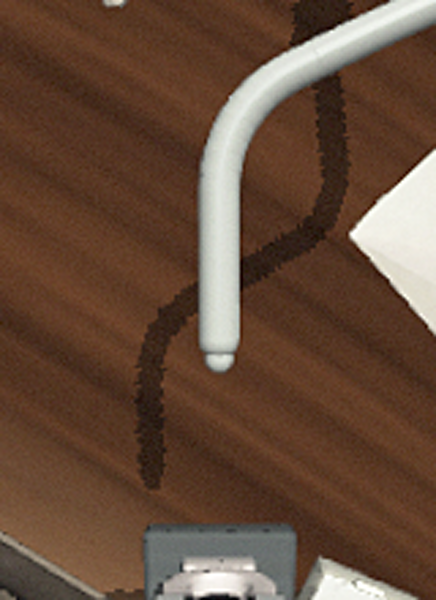

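```bash
python3 - <<'E'
from bar import *
L8=line("w8",(85,146),0,(308,308),(334,334)); Lb=line("w6",(176,204),0,(397,393),(413,408))
print(L8[::10])
t8=ray("wrist",240+219/2.725,20+372/2.727,(K,np.load("w8.npy")));tB=ray("wrist",380+53/2.5,50+405/2.5,(K,np.load("w6.npy")))
tip,e=tri(t8,tB);print("tip",tip,e)
a,b=plane("w8",L8),plane("w6",Lb);x,d=isect(a,b);d=d if d[0]<0 else -d
print("yaw",np.degrees(np.arctan2(d[1],d[0])),"elev",np.degrees(np.arcsin(d[2])),x+d*(d@(tip-x)))
E
```

```text
[[320.  85.  15.]
 [320.  95.  15.]
 [320. 105.  15.]
 [320. 115.  15.]
 [320. 125.  15.]
 [320. 135.  15.]
 [320. 145.  15.]]
tip [ 329.66756913 -441.74016381  113.32661339] [np.float64(0.6280668735758633), np.float64(0.6280668735758629)]
w8 61 width 15.0 resid 0.0014283144048247488
w6 28 width 9.5 resid 0.0012437206321147115
yaw -161.3299535453523 elev -0.9387828308948426 [ 329.49069866 -441.2423881   113.82802583]
```

Call:
{"method": "drive_tool", "body": {
  "rows": [
    [[0.3,-0.07,1.5],[0,0,0],0],
    [[0.6,-0.07,3],[0,0,0],0],
    [[0.9,-0.07,4],[0,0,0],0],
    [[0.9,-0.07,4.3],[0,0,0],0],
    [[0.9,-0.07,4.3],[0,0,0],0],
    [[0.9,-0.07,4.3],[0,0,0],0]
  ]
}}

```text
time: 8.2
position: [298.2, -452.5, 138.2]
eef_rot: [0.987, 0.161, 0.0, 0.001]
contact_force: [-0.2, -0.0, -1.3]
grip_width: 9.3
gripper_force: 42.6
```

```bash
python3 - <<'E'
from bar import *
to(329.5,-441.4,138.2,18.7)
np.save("w9.npy",P("wrist")[1]);c=snap("wrist","pics/w9.png");snap("side","pics/d9.png");snap("scene","pics/s9.png")
h=cv2.cvtColor(c,cv2.COLOR_BGR2HSV)
m=(h[...,1]<70)&(h[...,2]>70)
for y in range(80,250,8):
    s=np.where(m[y,280:360])[0]+280;print(y,s[0] if len(s) else "",s[-1] if len(s) else "",len(s))
E
```

```text
t 8.2 pos [ 298.2 -452.5  138.2] yaw_x 18.51 tilt z [ 5.0e-04 -1.7e-03 -1.0e+00] F [-0.21 -0.02 -1.27] T [ 0.03 -0.02 -0.03] grip [ 9.3 42.6] q [ 0.52  0.65  0.68  1.86 -0.55  0.82  0.24]
shift cm [ 3.32 -0.06 -0.  ] turn z -0.19
80 313 333 21
88 312 331 20
96 311 330 20
104 311 330 20
112 311 330 20
120 311 330 20
128 311 330 20
136 312 330 19
144 312 330 19
152 312 330 19
160 312 329 18
168 312 330 19
176 314 326 13
184   0
192   0
200   0
208   0
216 293 348 56
224 292 348 57
232 293 347 55
240 294 347 31
248 295 345 24
```

Call:
{"method": "drive_tool", "body": {
  "rows": [
    [[0.8,-0.03,0],[0,0,0],0],
    [[1.6,-0.05,0],[0,0,0],0],
    [[2.1,-0.05,0],[0,0,0],0],
    [[2.5,-0.05,0],[0,0,0],0],
    [[2.8,-0.05,0],[0,0,0],0],
    [[3.1,-0.05,0],[0,0,0],0],
    [[3.4,-0.05,0],[0,0,0],0],
    [[3.4,-0.05,0],[0,0,0],0]
  ]
}}

```text
time: 9.15
position: [331.0, -440.2, 137.3]
eef_rot: [0.987, 0.161, 0.0, -0.0]
contact_force: [0.3, -0.1, -1.2]
grip_width: 9.3
gripper_force: 42.6
```

```bash
python3 - <<'E'
from bar import *
to(329.5,-441.4,138.2,18.7)
c=snap("wrist","pics/w10.png");b=snap("side","pics/d10.png");a=snap("scene","pics/s10.png")
f=lambda i,x,y,w,h:cv2.resize(i[y:y+h,x:x+w],(400,300),interpolation=cv2.INTER_CUBIC)
cv2.imwrite("pics/m10.png",np.vstack([np.hstack([f(b,310,140,100,75),f(a,340,110,100,75)]),np.hstack([f(c,260,120,120,90),cv2.resize(c,(400,300))])]))
E
```

```text
t 9.15 pos [ 331.  -440.2  137.3] yaw_x 18.57 tilt z [ 1.e-04  1.e-04 -1.e+00] F [ 0.27 -0.11 -1.22] T [0.03 0.02 0.01] grip [ 9.3 42.6] q [ 0.46  0.66  0.68  1.84 -0.55  0.84  0.18]
shift cm [-0.18  0.07 -0.09] turn z -0.13
```

View pics/m10.png

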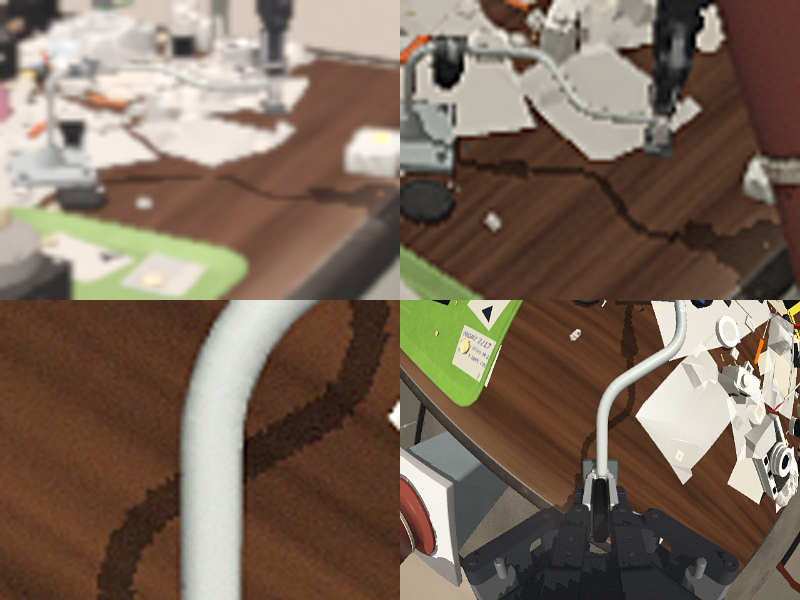

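The tip is inside the bore with the bar centred and no contact force. Next I'll extract the bar's centre line in world coordinates.

```bash
python3 - <<'E'
from bar import *
def show(w,pts,z):
    p=(K,np.load(w+".npy"));Q=np.array([onz("wrist",u,v,z,p)[:2] for u,v,_ in pts]);return Q
def fit(Q):
    c=Q.mean(0);d=np.linalg.svd(Q-c)[2][0];d=d if d[0]>0 else -d
    return c,np.degrees(np.arctan2(d[1],d[0])),np.abs((Q-c)@[-d[1],d[0]]).max()
a=line("w8",(345,398),1,(38,14),(62,36));print(a[::8]);print("mid",fit(show("w8",a,114.3)))
a=line("w7",(346,400),1,(6,0),(40,24));print(a[::8]);print("mid7",fit(show("w7",a[:22],114.3)))
a=line("w8",(85,146),0,(308,308),(334,334));print("last",fit(show("w8",a,113.7)))
# whole bar in w5: rows for the first straight
a=line("w5",(98,160),0,(408,408),(440,440));print(a[::4])
a=line("w6",(70,125),0,(460,455),(486,480));print(a[::4])
E
```

```text
[[345.   47.   17. ]
 [353.   42.5  16. ]
 [361.   38.5  16. ]
 [369.   34.5  16. ]
 [377.   30.5  16. ]
 [385.   26.5  16. ]
 [393.   23.5  16. ]]
mid (array([ 421.03306328, -446.61368844]), np.float64(-41.87686660557302), np.float64(0.4015541814538615))
[[346.   20.5  12. ]
 [354.   17.5  12. ]
 [362.   13.5  12. ]
 [370.   10.5  12. ]
 [378.    8.   11. ]
 [386.    6.   11. ]
 [394.    4.    9. ]]
mid7 (array([ 412.84945995, -439.27848645]), np.float64(-40.88546158435856), np.float64(0.47932191538361424))
last (array([ 355.79343221, -432.35534752]), np.float64(18.669037389816523), np.float64(0.3001913612934658))
[[423.5  98.   30. ]
 [423.5 102.   20. ]
 [423.5 106.   27. ]
 [423.5 110.   31. ]
 [423.5 114.   32. ]
 [423.5 118.   32. ]
 [423.5 122.   32. ]
 [423.5 126.   31. ]
 [423.5 130.   32. ]
 [423.5 134.   32. ]
 [424.  138.   31. ]
 [424.5 142.   30. ]
 [425.  146.   29. ]
 [425.5 150.   27. ]
 [426.  154.   25. ]
 [426.  158.   22. ]]
[[473.5  70.   18. ]
 [469.   74.   21. ]
 [470.   78.   22. ]
 [470.5  82.   26. ]
 [470.5  86.   26. ]
 [470.   90.   25. ]
 [469.5  94.   26. ]
 [469.   98.   24. ]
 [469.  102.   24. ]
 [468.5 106.   25. ]
 [468.  110.   25. ]
 [468.  114.   25. ]
 [467.  118.   25. ]
 [467.  122.   25. ]]
```

```bash
cat > path.py <<'E'
from h import *
off=np.array([0.2,-0.6])
L3=(np.array([355.8,-432.4])+off,18.65);L2=(np.array([419,-444.9])+off,-41.5)
L1=[np.array([495,-459.])+off,23.6]
TIP=np.array([329.6,-441.5])
u=lambda a:np.array([np.cos(np.radians(a)),np.sin(np.radians(a))])
def X(A,B):
    t=np.linalg.solve(np.c_[u(A[1]),-u(B[1])],B[0]-A[0]);return A[0]+t[0]*u(A[1])
def build():
    p2,p1=X(L3,L2),X(L2,L1);P_=[];Y=[]
    def st_(a,b,y):
        n=max(2,int(np.linalg.norm(b-a)*4));
        for t in np.linspace(0,1,n):P_.append(a+t*(b-a));Y.append(y)
    def arc(a,y0,y1):
        n=160;p=a
        for k in range(n):
            y=y0+(y1-y0)*(k+.5)/n;p=p+u(y)*35*np.radians(abs(y1-y0))/n;P_.append(p);Y.append(y)
        return p
    t2=35*np.tan(np.radians(abs(L3[1]-L2[1])/2));t1=35*np.tan(np.radians(abs(L2[1]-L1[1])/2))
    a=p2-t2*u(L3[1]);st_(TIP,a,L3[1]);b=arc(a,L3[1],L2[1]);c=p1-t1*u(L2[1]);st_(b,c,L2[1]);d=arc(c,L2[1],L1[1]);st_(d,d+90*u(L1[1]),L1[1])
    P_=np.array(P_);S=np.r_[0,np.cumsum(np.linalg.norm(np.diff(P_,axis=0),axis=1))]
    print("segments",[np.round(S[np.argmin(np.linalg.norm(P_-q,axis=1))],0) for q in(a,b,c,d)],np.round([a,b,c,d],0).tolist())
    return S,P_,np.array(Y)
def plan(ds,z0=138.2,z1=139.7,dy=0,dz=0):
    S,Q,Y=build();s=status.read_state();M=R.from_quat(s["eef_rot"]).as_matrix();p=np.array(s["position"])
    i=np.argmin(np.linalg.norm(Q-p[:2],axis=1));yaw=np.degrees(np.arctan2(M[1,0],M[0,0]))
    F=np.array(s["contact_force"])
    e=p[:2]-Q[i];ty=np.array([np.sin(np.radians(Y[i])),-np.cos(np.radians(Y[i]))])
    print("t",s["time"],"s",round(S[i],1),"pos",np.round(p,1),"lat err(tool y)",round(e@ty,2),"yaw",round(yaw,2),"vs",round(Y[i],2),"tilt",np.round(np.degrees(M[:2,2]),2),"F tool",np.round(M.T@F,2),"T tool",np.round(M.T@np.array(s["torque"]),2),"grip",np.round(s["grip_width"],1),"q",np.round(s["q"],2))
    for d in ds:
        j=np.argmin(np.abs(S-(S[i]+d)));z=z0+(z1-z0)*np.clip(S[j]/100,0,1)+dz
        t=M.T@(np.r_[Q[j]+dy*np.array([np.sin(np.radians(Y[j])),-np.cos(np.radians(Y[j]))]),z]-p)/10
        print("s",round(S[j],1),np.round(t,2),"rz",round(yaw-Y[j],1))
E
python3 - <<'E'
from path import *
plan([5,10,15,20,25,30])
E
```

```text
segments [np.float64(45.0), np.float64(82.0), np.float64(124.0), np.float64(164.0)] [[372.0, -427.0], [407.0, -434.0], [438.0, -462.0], [475.0, -468.0]]
t 9.3 s 1.0 pos [ 330.2 -440.5  137.3] lat err(tool y) -0.77 yaw 18.52 vs 18.65 tilt [-0.01 -0.01] F tool [ 0.17 -0.35  0.6 ] T tool [ 0.01 -0.04 -0.02] grip 9.5 q [ 0.46  0.66  0.69  1.84 -0.55  0.84  0.18]
s 6.1 [ 0.51  0.08 -0.1 ] rz -0.1
s 11.1 [ 1.02  0.08 -0.1 ] rz -0.1
s 15.9 [ 1.5   0.09 -0.11] rz -0.1
s 21.0 [ 2.    0.09 -0.12] rz -0.1
s 26.0 [ 2.51  0.09 -0.13] rz -0.1
s 31.1 [ 3.01  0.1  -0.13] rz -0.1
```

Call:
{"method": "drive_tool", "body": {
  "rows": [
    [[0,0.08,-0.1],[0,0,0],0],
    [[0.2,0.08,-0.1],[0,0,0],0],
    [[0.5,0.08,-0.1],[0,0,0],0],
    [[0.8,0.08,-0.1],[0,0,0],0],
    [[1.1,0.08,-0.1],[0,0,0],0],
    [[1.4,0.08,-0.1],[0,0,0],0],
    [[1.6,0.08,-0.1],[0,0,0],0],
    [[1.6,0.08,-0.1],[0,0,0],0],
    [[1.6,0.08,-0.1],[0,0,0],0]
  ],
  "squeeze": 25
}}

```text
time: 10.2
position: [345.8, -436.0, 138.3]
eef_rot: [0.987, 0.161, -0.0, 0.0]
contact_force: [-0.3, -0.1, -1.2]
grip_width: 9.6
gripper_force: 42.6
```

```bash
python3 - <<'E'
from path import *
plan([10,15,20,25,28,32,36])
E
```

```text
segments [np.float64(45.0), np.float64(82.0), np.float64(124.0), np.float64(164.0)] [[372.0, -427.0], [407.0, -434.0], [438.0, -462.0], [475.0, -468.0]]
t 10.2 s 17.2 pos [ 345.8 -436.   138.3] lat err(tool y) -0.13 yaw 18.54 vs 18.65 tilt [-0.01 -0.  ] F tool [-0.35 -0.01  1.18] T tool [ 0.   -0.02 -0.01] grip 9.6 q [ 0.44  0.67  0.69  1.82 -0.55  0.85  0.15]
s 27.3 [ 1.01  0.02 -0.03] rz -0.1
s 32.1 [ 1.49  0.02 -0.04] rz -0.1
s 37.1 [ 2.    0.03 -0.04] rz -0.1
s 42.2 [ 2.5   0.03 -0.05] rz -0.1
s 45.2 [ 2.8   0.03 -0.06] rz 0.1
s 49.1 [ 3.19  0.06 -0.06] rz 6.5
s 53.2 [ 3.6   0.13 -0.07] rz 13.2
```

Call:
{"method": "drive_tool", "body": {
  "rows": [
    [[0.4,0.02,-0.03],[0,0,0],0],
    [[0.8,0.02,-0.03],[0,0,0],0],
    [[1.2,0.02,-0.04],[0,0,0],0],
    [[1.6,0.02,-0.04],[0,0,0],0],
    [[2,0.03,-0.04],[0,0,0],0],
    [[2.4,0.03,-0.05],[0,0,0],0],
    [[2.7,0.03,-0.05],[0,0,0],0],
    [[2.7,0.03,-0.05],[0,0,0],0],
    [[2.7,0.03,-0.05],[0,0,0],0]
  ]
}}

```text
time: 11.1
position: [371.5, -427.8, 138.8]
eef_rot: [0.987, 0.161, -0.0, 0.0]
contact_force: [-0.4, -0.3, -0.9]
grip_width: 8.8
gripper_force: 42.6
```

```bash
python3 - <<'E'
from path import *
np.save("w11.npy",P("wrist")[1])
plan([2,4,6,8,10,12,14,16])
c=snap("wrist","pics/w11.png")
h=cv2.cvtColor(c,cv2.COLOR_BGR2HSV);m=(h[...,1]<70)&(h[...,2]>70)
for y in range(0,190,12):
    s=np.where(m[y,280:520])[0]+280;print(y,s[0] if len(s) else "",s[-1] if len(s) else "",len(s),end=" | ")
E
```

```text
segments [np.float64(45.0), np.float64(82.0), np.float64(124.0), np.float64(164.0)] [[372.0, -427.0], [407.0, -434.0], [438.0, -462.0], [475.0, -468.0]]
t 11.1 s 44.2 pos [ 371.5 -427.8  138.8] lat err(tool y) -0.01 yaw 18.54 vs 18.65 tilt [-0.02 -0.  ] F tool [-0.47  0.15  0.93] T tool [-0.01 -0.02  0.04] grip 8.8 q [ 0.4   0.69  0.69  1.79 -0.56  0.87  0.1 ]
s 46.1 [ 0.2   0.   -0.01] rz 1.6
s 48.2 [ 0.41  0.02 -0.01] rz 5.0
s 50.2 [ 0.61  0.04 -0.02] rz 8.3
s 52.3 [ 0.81  0.08 -0.02] rz 11.7
s 54.1 [ 0.99  0.12 -0.02] rz 14.7
s 56.2 [ 1.19  0.18 -0.03] rz 18.1
s 58.3 [ 1.39  0.25 -0.03] rz 21.5
s 60.1 [ 1.55  0.32 -0.03] rz 24.5
0 340 519 155 | 12 284 519 144 | 24 285 515 154 | 36 311 518 140 | 48 324 519 95 | 60 406 519 113 | 72 411 519 109 | 84 414 519 106 | 96 280 519 106 | 108 421 490 70 | 120 424 496 71 | 132 426 519 87 | 144 408 519 112 | 156 386 519 134 | 168 365 519 155 | 180 344 519 169 |
```

Call:
{"method": "drive_tool", "body": {
  "rows": [
    [[0.2,0,-0.01],[0,0,1.5],0],
    [[0.4,0.02,-0.01],[0,0,5],0],
    [[0.6,0.04,-0.02],[0,0,8.5],0],
    [[0.8,0.08,-0.02],[0,0,12],0],
    [[1,0.12,-0.02],[0,0,15],0],
    [[1.2,0.18,-0.03],[0,0,18],0],
    [[1.4,0.25,-0.03],[0,0,21.5],0],
    [[1.4,0.25,-0.03],[0,0,21.5],0]
  ]
}}

```text
time: 11.95
position: [386.1, -425.8, 139.0]
eef_rot: [1.0, -0.026, 0.0, 0.0]
contact_force: [0.4, -0.1, -2.5]
grip_width: 10.0
gripper_force: 42.6
```

```bash
python3 - <<'E'
from path import *
plan([2.5,5,7.5,10,12.5,15,17.5,20])
E
```

```text
segments [np.float64(45.0), np.float64(82.0), np.float64(124.0), np.float64(164.0)] [[372.0, -427.0], [407.0, -434.0], [438.0, -462.0], [475.0, -468.0]]
t 11.95 s 59.0 pos [ 386.1 -425.8  139. ] lat err(tool y) 0.05 yaw -2.98 vs -4.09 tilt [ 0.   -0.04] F tool [0.36 0.1  2.52] T tool [-0.15  0.17 -0.02] grip 10.0 q [ 0.33  0.73  0.8   1.77 -0.64  0.92 -0.22]
s 61.5 [ 0.25  0.01 -0.01] rz 5.3
s 64.0 [ 0.5   0.04 -0.01] rz 9.4
s 66.5 [ 0.75  0.09 -0.02] rz 13.5
s 69.1 [ 0.99  0.16 -0.02] rz 17.7
s 71.4 [ 1.21  0.24 -0.03] rz 21.4
s 73.9 [ 1.44  0.34 -0.03] rz 25.6
s 76.4 [ 1.66  0.46 -0.03] rz 29.7
s 78.9 [ 1.88  0.59 -0.04] rz 33.8
```

Call:
{"method": "drive_tool", "body": {
  "rows": [
    [[0,0,0.07],[0,0,1.5],0],
    [[0.25,0.01,0.07],[0,0,5.5],0],
    [[0.5,0.04,0.07],[0,0,9.5],0],
    [[0.75,0.09,0.07],[0,0,13.5],0],
    [[1,0.16,0.07],[0,0,18],0],
    [[1.2,0.24,0.07],[0,0,21.5],0],
    [[1.45,0.34,0.07],[0,0,25.5],0],
    [[1.45,0.34,0.07],[0,0,25.5],0]
  ]
}}

```text
time: 12.75
position: [400.1, -430.0, 138.3]
eef_rot: [0.969, -0.246, -0.0, 0.0]
contact_force: [0.8, -0.0, -1.1]
grip_width: 9.6
gripper_force: 42.7
```

```bash
python3 - <<'E'
from path import *
plan([2.5,5,7.5,10,15,20,25,30],dz=-1)
E
```

```text
segments [np.float64(45.0), np.float64(82.0), np.float64(124.0), np.float64(164.0)] [[372.0, -427.0], [407.0, -434.0], [438.0, -462.0], [475.0, -468.0]]
t 12.75 s 73.7 pos [ 400.1 -430.   138.3] lat err(tool y) 0.14 yaw -28.46 vs -28.15 tilt [-0.02 -0.03] F tool [ 0.75 -0.38  1.14] T tool [-0.05  0.14  0.03] grip 9.6 q [ 0.27  0.79  0.91  1.74 -0.74  0.99 -0.6 ]
s 76.2 [ 0.24 -0.01 -0.  ] rz 3.8
s 78.7 [ 0.5   0.02 -0.01] rz 8.0
s 81.2 [ 0.74  0.07 -0.01] rz 12.1
s 83.7 [ 0.99  0.12 -0.02] rz 13.0
s 88.8 [ 1.48  0.24 -0.02] rz 13.0
s 93.6 [ 1.94  0.34 -0.03] rz 13.0
s 98.6 [ 2.44  0.46 -0.04] rz 13.0
s 103.7 [ 2.93  0.57 -0.04] rz 13.0
```

Call:
{"method": "drive_tool", "body": {
  "rows": [
    [[0.25,-0.01,0],[0,0,4],0],
    [[0.5,0.02,-0.01],[0,0,8],0],
    [[0.75,0.07,-0.01],[0,0,12],0],
    [[1,0.12,-0.02],[0,0,13],0],
    [[1.25,0.18,-0.02],[0,0,13],0],
    [[1.5,0.24,-0.02],[0,0,13],0],
    [[1.75,0.3,-0.03],[0,0,13],0],
    [[1.75,0.3,-0.03],[0,0,13],0]
  ]
}}

```text
time: 13.55
position: [414.3, -441.0, 138.8]
eef_rot: [0.935, -0.354, 0.0, 0.0]
contact_force: [-0.3, -0.1, -0.9]
grip_width: 9.4
gripper_force: 42.7
```

```bash
python3 - <<'E'
from path import *
np.save("w12.npy",P("wrist")[1])
plan([5,10,15,20,25,30],dz=-.8)
snap("wrist","pics/w12.png")
from bar import *
p=(K,np.load("w12.npy"))
# predicted pixels of path points, and grey runs across them
def pj(X):
    T=p[1];c=T[:3,:3].T@(np.r_[X,115]-T[:3,3]);t=np.arctan2(np.hypot(c[0],c[1]),c[2]);a=np.arctan2(c[1],c[0]);return K[0,2]+K[0,0]*t*np.cos(a),K[1,2]+K[1,1]*t*np.sin(a)
S,Q,Y=build()
i=cv2.imread("pics/w12.png");h=cv2.cvtColor(i,cv2.COLOR_BGR2HSV)
for s in range(100,250,8):
    j=np.argmin(np.abs(S-s));n=np.array([np.sin(np.radians(Y[j])),-np.cos(np.radians(Y[j]))]);print(s,np.round(Q[j]),np.round(pj(Q[j])),end=" ")
    row=""
    for t in range(-14,15):
        a,b=np.round(pj(Q[j]+n*t)).astype(int)
        row+=f"{h[b,a,2]//10:x}".rjust(3)if 0<=a<640 and 0<=b<400 else " . "
    print(row)
E
```

```text
segments [np.float64(45.0), np.float64(82.0), np.float64(124.0), np.float64(164.0)] [[372.0, -427.0], [407.0, -434.0], [438.0, -462.0], [475.0, -468.0]]
t 13.55 s 91.8 pos [ 414.3 -441.   138.8] lat err(tool y) -0.14 yaw -41.41 vs -41.5 tilt [ 0.02 -0.01] F tool [-0.18  0.27  0.93] T tool [-0.01 -0.04 -0.03] grip 9.4 q [ 0.26  0.84  0.97  1.69 -0.78  1.05 -0.81]
s 96.8 [ 0.51  0.01 -0.01] rz 0.1
s 101.9 [ 1.02  0.02 -0.01] rz 0.1
s 106.7 [ 1.49  0.02 -0.01] rz 0.1
s 111.7 [ 2.    0.02 -0.01] rz 0.1
s 116.8 [ 2.5   0.02 -0.01] rz 0.1
s 121.8 [ 3.01  0.02 -0.01] rz 0.1
segments [np.float64(45.0), np.float64(82.0), np.float64(124.0), np.float64(164.0)] [[372.0, -427.0], [407.0, -434.0], [438.0, -462.0], [475.0, -468.0]]
100 [ 420. -447.] [323. 222.]   b  b  b  b  c  b  b  b  b 12 16 17 17 17 16 15 14 11  b  7  7  7  6  6  b  b  b  c  9
108 [ 426. -452.] [323. 209.]   a  a  a  a  a  a  a  b  a 12 16 17 17 17 16 16 14 11  c  9  9  9  9  9  8  9  8  8  8
116 [ 432. -457.] [323. 195.]   8  9  9  9  9  9  9  9  9 12 16 17 17 17 16 15 14 12  e  a  a  a  a  9  a  a  a  a  a
124 [ 438. -463.] [
[... 1168 characters left out ...]
13. -452.] [218.  96.]  15 15 15 16 15 15 15 16 10 10 14 15 16 18 18 16 16 15 12 15 16 15 15 15 15 15 15 15 15
212 [ 520. -449.] [206.  91.]  14  2  3  4  4  5  4  5  3  9  8  d  d  c  d  c  5  5  4  4  4  4  4  5  4  7  a  9 14
220 [ 527. -446.] [194.  86.]  15 16  9  7  8  9  a  a  a  b  b  b  b  c  b  c  c  d  d  c  b  9  a  9  b  c  e  e  f
228 [ 534. -442.] [183.  81.]  15 15 13  b  d  f 10 11 14  9  b  c  b  d  7  5 16 14 14 14 13 13 12 11 14 16 15 15 15
236 [ 542. -439.] [171.  77.]  13 15 15 15 15  f  7  8  9  a  a  b  b  c  d  c  c  b  b  a  a  8 14 15 16 15 16 16 16
244 [ 549. -436.] [161.  73.]  15 15 14 15 15 11 15 15 16  8  e  a 12  e  b 12  d 17 13  9  d 16 15 16 15 15 14 15 14
```

The model path matches the bar all along; the constant 0.6 mm is the camera offset I added on purpose. The dark disc shows up from about s = 208.

Call:
{"method": "drive_tool", "body": {
  "rows": [
    [[0.4,0.01,0],[0,0,0],0],
    [[0.8,0.02,0],[0,0,0],0],
    [[1.2,0.02,0],[0,0,0],0],
    [[1.6,0.02,0],[0,0,0],0],
    [[2,0.02,0],[0,0,0],0],
    [[2.4,0.02,0],[0,0,0],0],
    [[2.8,0.02,0],[0,0,0],0],
    [[3.1,0.02,0],[0,0,0],0],
    [[3.1,0.02,0],[0,0,0],0]
  ]
}}

```text
time: 14.5
position: [437.4, -461.7, 138.7]
eef_rot: [0.935, -0.354, 0.0, 0.0]
contact_force: [0.1, -0.4, -1.6]
grip_width: 9.4
gripper_force: 42.7
```

```bash
python3 - <<'E'
from path import *
plan([2.5,5,7.5,10,12.5,15,17.5,20],dz=-.6)
E
```

```text
segments [np.float64(45.0), np.float64(82.0), np.float64(124.0), np.float64(164.0)] [[372.0, -427.0], [407.0, -434.0], [438.0, -462.0], [475.0, -468.0]]
t 14.5 s 122.8 pos [ 437.4 -461.7  138.7] lat err(tool y) 0.1 yaw -41.44 vs -41.5 tilt [ 0.   -0.02] F tool [0.37 0.22 1.63] T tool [ 0.01  0.04 -0.07] grip 9.4 q [ 0.28  0.88  0.96  1.59 -0.78  1.1  -0.85]
s 125.3 [ 0.26 -0.01 -0.04] rz -2.2
s 127.8 [ 0.51 -0.03 -0.04] rz -6.2
s 130.3 [ 0.75 -0.07 -0.04] rz -10.3
s 132.8 [ 0.99 -0.12 -0.04] rz -14.4
s 135.3 [ 1.23 -0.19 -0.04] rz -18.4
s 137.8 [ 1.46 -0.28 -0.04] rz -22.5
s 140.2 [ 1.69 -0.39 -0.04] rz -26.6
s 142.7 [ 1.91 -0.51 -0.04] rz -30.7
```

Call:
{"method": "drive_tool", "body": {
  "rows": [
    [[0.25,-0.01,0],[0,0,-2],0],
    [[0.5,-0.03,0],[0,0,-6],0],
    [[0.75,-0.07,0],[0,0,-10.5],0],
    [[1,-0.12,0],[0,0,-14.5],0],
    [[1.25,-0.2,0],[0,0,-18.5],0],
    [[1.45,-0.28,0],[0,0,-22.5],0],
    [[1.7,-0.39,0],[0,0,-26.5],0],
    [[1.7,-0.39,0],[0,0,-26.5],0]
  ]
}}

```text
time: 15.3
position: [452.6, -469.9, 138.9]
eef_rot: [0.992, -0.13, 0.0, -0.0]
contact_force: [0.1, 0.7, -1.1]
grip_width: 9.5
gripper_force: 42.6
```

```bash
python3 - <<'E'
from path import *
plan([2.5,5,7.5,10,12.5,15,17.5,20],dz=-.6)
E
```

```text
segments [np.float64(45.0), np.float64(82.0), np.float64(124.0), np.float64(164.0)] [[372.0, -427.0], [407.0, -434.0], [438.0, -462.0], [475.0, -468.0]]
t 15.3 s 140.2 pos [ 452.6 -469.9  138.9] lat err(tool y) -0.12 yaw -14.89 vs -14.85 tilt [ 0.04 -0.  ] F tool [-0.09 -0.74  1.05] T tool [0.04 0.02 0.  ] grip 9.5 q [ 0.33  0.85  0.84  1.54 -0.69  1.07 -0.48]
s 142.7 [ 0.25  0.   -0.02] rz -4.1
s 145.2 [ 0.5  -0.03 -0.02] rz -8.2
s 147.7 [ 0.74 -0.07 -0.02] rz -12.2
s 150.2 [ 0.98 -0.13 -0.02] rz -16.3
s 152.7 [ 1.22 -0.21 -0.02] rz -20.4
s 155.2 [ 1.45 -0.31 -0.02] rz -24.5
s 157.6 [ 1.67 -0.42 -0.02] rz -28.5
s 160.1 [ 1.88 -0.55 -0.02] rz -32.6
```

Call:
{"method": "drive_tool", "body": {
  "rows": [
    [[0.25,0,-0.01],[0,0,-4],0],
    [[0.5,-0.03,-0.01],[0,0,-8],0],
    [[0.75,-0.07,-0.01],[0,0,-12],0],
    [[1,-0.13,-0.01],[0,0,-16.5],0],
    [[1.2,-0.21,-0.01],[0,0,-20.5],0],
    [[1.45,-0.31,-0.01],[0,0,-24.5],0],
    [[1.65,-0.42,-0.02],[0,0,-28.5],0],
    [[1.9,-0.55,-0.02],[0,0,-32.5],0],
    [[1.9,-0.55,-0.02],[0,0,-32.5],0]
  ]
}}

```text
time: 16.2
position: [472.3, -469.2, 139.0]
eef_rot: [0.988, 0.152, 0.0, -0.0]
contact_force: [0.6, -0.7, -1.3]
grip_width: 9.2
gripper_force: 42.6
```

```bash
python3 - <<'E'
from path import *
plan([2.5,5,10,15,20,25,30],dz=-.6)
snap("wrist","pics/w13.png")
E
```

```text
segments [np.float64(45.0), np.float64(82.0), np.float64(124.0), np.float64(164.0)] [[372.0, -427.0], [407.0, -434.0], [438.0, -462.0], [475.0, -468.0]]
t 16.2 s 160.4 pos [ 472.3 -469.2  139. ] lat err(tool y) -0.22 yaw 17.51 vs 18.11 tilt [0.02 0.02] F tool [0.34 0.83 1.27] T tool [-0.04 -0.06 -0.03] grip 9.2 q [ 0.38  0.82  0.7   1.49 -0.58  1.04 -0.04]
s 162.9 [ 0.26  0.01 -0.01] rz -4.7
s 165.4 [ 0.51 -0.02 -0.01] rz -6.1
s 170.4 [ 1.01 -0.07 -0.01] rz -6.1
s 175.4 [ 1.51 -0.12 -0.01] rz -6.1
s 180.4 [ 2.01 -0.18 -0.01] rz -6.1
s 185.5 [ 2.51 -0.23 -0.01] rz -6.1
s 190.3 [ 2.98 -0.28 -0.01] rz -6.1
```

Call:
{"method": "drive_tool", "body": {
  "rows": [
    [[0.25,0.01,-0.01],[0,0,-4.5],0],
    [[0.5,-0.02,-0.01],[0,0,-6],0],
    [[0.8,-0.05,-0.01],[0,0,-6],0],
    [[1.1,-0.08,-0.01],[0,0,-6],0],
    [[1.4,-0.11,-0.01],[0,0,-6],0],
    [[1.7,-0.14,-0.01],[0,0,-6],0],
    [[2,-0.18,-0.01],[0,0,-6],0],
    [[2.3,-0.2,-0.01],[0,0,-6],0],
    [[2.3,-0.2,-0.01],[0,0,-6],0],
    [[2.3,-0.2,-0.01],[0,0,-6],0]
  ]
}}

```text
time: 17.25
position: [493.4, -460.5, 139.0]
eef_rot: [0.979, 0.204, -0.0, 0.0]
contact_force: [-0.1, -0.2, -0.2]
grip_width: 9.7
gripper_force: 42.7
```

```bash
python3 - <<'E'
from path import *
plan([2.5,5,10,15,20],dz=-.6)
E
```

```text
segments [np.float64(45.0), np.float64(82.0), np.float64(124.0), np.float64(164.0)] [[372.0, -427.0], [407.0, -434.0], [438.0, -462.0], [475.0, -468.0]]
t 17.25 s 183.2 pos [ 493.4 -460.5  139. ] lat err(tool y) 0.13 yaw 23.54 vs 23.6 tilt [-0.02 -0.  ] F tool [-0.19  0.13  0.15] T tool [-0.02  0.02 -0.02] grip 9.7 q [ 0.37  0.83  0.67  1.46 -0.56  1.05  0.01]
s 185.7 [ 0.26 -0.01 -0.01] rz -0.1
s 188.2 [ 0.51 -0.01 -0.01] rz -0.1
s 193.3 [ 1.02 -0.01 -0.01] rz -0.1
s 198.3 [ 1.52 -0.01 -0.01] rz -0.1
s 203.3 [ 2.02 -0.02 -0.01] rz -0.1
```

Call:
{"method": "drive_tool", "body": {
  "rows": [
    [[0.1,-0.01,-0.02],[0,0,0],0],
    [[0.2,-0.01,-0.02],[0,0,0],0],
    [[0.3,-0.01,-0.02],[0,0,0],0],
    [[0.4,-0.01,-0.02],[0,0,0],0],
    [[0.5,-0.01,-0.02],[0,0,0],0],
    [[0.6,-0.01,-0.02],[0,0,0],0],
    [[0.6,-0.01,-0.02],[0,0,0],0]
  ]
}}

```text
time: 17.95
position: [499.2, -457.9, 139.2]
eef_rot: [0.979, 0.204, 0.0, -0.0]
contact_force: [0.6, -0.2, -1.7]
grip_width: 9.3
gripper_force: 42.7
```

```bash
python3 - <<'E'
from bar import *
from path import *
plan([5,10],dz=-.4)
T=P("wrist")[1];c=snap("wrist","pics/w14.png");g=cv2.cvtColor(c,cv2.COLOR_BGR2HSV)
s=status.read_state();M=R.from_quat(s["eef_rot"]).as_matrix();p=np.array(s["position"])
# brightness along bar top (z=120) ahead of the TCP, and along lines 9 mm to either side at the disc's rim height
def pj(X):
    q=T[:3,:3].T@(X-T[:3,3]);t=np.arctan2(np.hypot(q[0],q[1]),q[2]);a=np.arctan2(q[1],q[0]);return int(round(K[0,2]+K[0,0]*t*np.cos(a))),int(round(K[1,2]+K[1,1]*t*np.sin(a)))
for y,zz in((0,19),(9,24.7),(-9,24.7),(0,13)):
    print(y,zz,[(d,int(g[pj(p+M@np.array([d,y,zz-.0]))[::-1]][2])) for d in range(8,50,2)])
E
```

```text
segments [np.float64(45.0), np.float64(82.0), np.float64(124.0), np.float64(164.0)] [[372.0, -427.0], [407.0, -434.0], [438.0, -462.0], [475.0, -468.0]]
t 17.95 s 189.5 pos [ 499.2 -457.9  139.2] lat err(tool y) 0.02 yaw 23.56 vs 23.6 tilt [0.   0.01] F tool [0.5  0.47 1.74] T tool [ 0.03 -0.03  0.02] grip 9.3 q [ 0.36  0.83  0.67  1.45 -0.56  1.05 -0.  ]
s 194.5 [ 0.51 -0.   -0.01] rz -0.0
s 199.6 [ 1.01 -0.   -0.01] rz -0.0
0 19 [(8, 226), (10, 226), (12, 223), (14, 226), (16, 225), (18, 236), (20, 112), (22, 118), (24, 112), (26, 77), (28, 165), (30, 117), (32, 120), (34, 96), (36, 225), (38, 116), (40, 117), (42, 120), (44, 123), (46, 116), (48, 119)]
9 24.7 [(8, 116), (10, 114), (12, 117), (14, 96), (16, 61), (18, 223), (20, 94), (22, 100), (24, 107), (26, 79), (28, 147), (30, 159), (32, 166), (34, 167), (36, 181), (38, 133), (40, 246), (42, 240), (44, 75), (46, 209), (48, 203)]
-9 24.7 [(8, 63), (10, 69), (12, 65), (14, 55), (16, 53), (18, 78), (20, 97), (22, 93), (24, 102), (26, 86), (28, 168), (30, 137), (32, 151), (34, 132), (36, 158), (38, 57), (40, 60), (42, 60), (44, 60), (46, 63), (48, 92)]
0 13 [(8, 225), (10, 226), (12, 226), (14, 223), (16, 225), (18, 225), (20, 236), (22, 112), (24, 110), (26, 112), (28, 77), (30, 149), (32, 122), (34, 114), (36, 94), (38, 150), (40, 120), (42, 119), (44, 117), (46, 118), (48, 117)]
```

Call:
{"method": "drive_tool", "body": {
  "rows": [
    [[0.2,0,0.01],[0,0,0],0],
    [[0.4,0,0.01],[0,0,0],0],
    [[0.5,0,0.01],[0,0,0],0],
    [[0.6,0,0.01],[0,0,0],0],
    [[0.7,0,0.01],[0,0,0],0],
    [[0.7,0,0.01],[0,0,0],0]
  ]
}}

```text
time: 18.6
position: [505.6, -455.1, 139.1]
eef_rot: [0.979, 0.204, 0.0, 0.0]
contact_force: [0.0, 0.5, -1.6]
grip_width: 9.7
gripper_force: 42.7
```

Call:
{"method": "drive_tool", "body": {
  "rows": [
    [[0.05,0,0],[0,0,0],0],
    [[0.1,0,0],[0,0,0],0],
    [[0.15,0,0],[0,0,0],0],
    [[0.2,0,0],[0,0,0],0],
    [[0.2,0,0],[0,0,0],0]
  ]
}}

```text
time: 19.1
position: [507.3, -454.4, 139.1]
eef_rot: [0.979, 0.204, 0.0, 0.0]
contact_force: [0.5, -0.4, -0.8]
grip_width: 9.1
gripper_force: 42.7
```

```bash
python3 - <<'E'
from path import *
plan([2,4,6],dz=-.4)
E
```

```text
segments [np.float64(45.0), np.float64(82.0), np.float64(124.0), np.float64(164.0)] [[372.0, -427.0], [407.0, -434.0], [438.0, -462.0], [475.0, -468.0]]
t 19.1 s 198.3 pos [ 507.3 -454.4  139.1] lat err(tool y) 0.09 yaw 23.55 vs 23.6 tilt [ 0. -0.] F tool [0.35 0.57 0.78] T tool [-0.03 -0.07  0.02] grip 9.1 q [ 0.36  0.84  0.67  1.44 -0.56  1.06 -0.02]
s 200.3 [ 0.2  -0.01 -0.02] rz -0.1
s 202.3 [ 0.41 -0.01 -0.02] rz -0.1
s 204.3 [ 0.61 -0.01 -0.02] rz -0.1
```

Call:
{"method": "drive_tool", "body": {
  "rows": [
    [[0.03,0,0],[0,0,0],0],
    [[0.06,0,0],[0,0,0],0],
    [[0.06,0,0],[0,0,0],0]
  ]
}}

```text
time: 19.4
position: [507.8, -454.2, 139.1]
eef_rot: [0.979, 0.204, -0.0, 0.0]
contact_force: [0.1, -1.3, -1.2]
grip_width: 9.7
gripper_force: 42.7
```

Call:
{"method": "drive_tool", "body": {
  "rows": [
    [[0.03,0,0],[0,0,0],0],
    [[0.06,0,0],[0,0,0],0],
    [[0.06,0,0],[0,0,0],0]
  ]
}}

```text
time: 19.7
position: [508.4, -453.9, 139.1]
eef_rot: [0.979, 0.204, -0.0, 0.0]
contact_force: [0.2, -0.2, -1.3]
grip_width: 9.4
gripper_force: 42.7
```

Call:
{"method": "drive_tool", "body": {
  "rows": [
    [[0.03,0,0],[0,0,0],0],
    [[0.06,0,0],[0,0,0],0],
    [[0.06,0,0],[0,0,0],0]
  ]
}}

```text
time: 20.0
position: [508.9, -453.7, 139.1]
eef_rot: [0.979, 0.204, 0.0, -0.0]
contact_force: [0.6, -0.8, -1.6]
grip_width: 9.2
gripper_force: 42.7
```

Call:
{"method": "drive_tool", "body": {
  "rows": [
    [[0.03,0,0],[0,0,0],0],
    [[0.06,0,0],[0,0,0],0],
    [[0.06,0,0],[0,0,0],0]
  ]
}}

```text
time: 20.3
position: [509.4, -453.4, 139.1]
eef_rot: [0.979, 0.204, 0.0, -0.0]
contact_force: [0.6, -0.2, -1.4]
grip_width: 9.5
gripper_force: 42.7
```

Call:
{"method": "drive_tool", "body": {
  "rows": [
    [[0.03,0,0],[0,0,0],0],
    [[0.06,0,0],[0,0,0],0],
    [[0.06,0,0],[0,0,0],0]
  ]
}}

```text
time: 20.6
position: [510.0, -453.2, 139.1]
eef_rot: [0.979, 0.204, 0.0, 0.0]
contact_force: [0.2, 0.2, -1.5]
grip_width: 9.5
gripper_force: 42.7
```

Call:
{"method": "drive_tool", "body": {
  "rows": [
    [[0.03,0,0],[0,0,0],0],
    [[0.06,0,0],[0,0,0],0],
    [[0.06,0,0],[0,0,0],0]
  ]
}}

```text
time: 20.9
position: [510.5, -453.0, 139.1]
eef_rot: [0.979, 0.204, 0.0, -0.0]
contact_force: [-0.5, -0.2, -1.7]
grip_width: 9.7
gripper_force: 42.7
```

Call:
{"method": "drive_tool", "body": {
  "rows": [
    [[0.03,0,0],[0,0,0],0],
    [[0.06,0,0],[0,0,0],0],
    [[0.06,0,0],[0,0,0],0]
  ]
}}

```text
time: 21.2
position: [511.1, -452.7, 139.1]
eef_rot: [0.979, 0.204, -0.0, 0.0]
contact_force: [0.4, -0.7, -1.6]
grip_width: 9.6
gripper_force: 42.7
```

Call:
{"method": "drive_tool", "body": {
  "rows": [
    [[0.03,0,0],[0,0,0],0],
    [[0.06,0,0],[0,0,0],0],
    [[0.06,0,0],[0,0,0],0]
  ]
}}

```text
time: 21.5
position: [511.7, -452.5, 139.1]
eef_rot: [0.979, 0.204, 0.0, 0.0]
contact_force: [0.5, -0.4, -0.6]
grip_width: 9.5
gripper_force: 42.7
```

Call:
{"method": "drive_tool", "body": {
  "rows": [
    [[0.03,0,0],[0,0,0],0],
    [[0.06,0,0],[0,0,0],0],
    [[0.06,0,0],[0,0,0],0]
  ]
}}

```text
time: 21.8
position: [512.2, -452.3, 139.1]
eef_rot: [0.979, 0.204, -0.0, -0.0]
contact_force: [0.8, 0.7, -1.3]
grip_width: 9.5
gripper_force: 42.7
```

Call:
{"method": "drive_tool", "body": {
  "rows": [
    [[0.03,0,0],[0,0,0],0],
    [[0.06,0,0],[0,0,0],0],
    [[0.06,0,0],[0,0,0],0]
  ]
}}

```text
time: 22.1
position: [512.8, -452.0, 139.1]
eef_rot: [0.979, 0.204, 0.0, 0.0]
contact_force: [0.5, 1.2, -0.6]
grip_width: 9.2
gripper_force: 42.7
```

Call:
{"method": "drive_tool", "body": {
  "rows": [
    [[0.03,0,0],[0,0,0],0],
    [[0.06,0,0],[0,0,0],0],
    [[0.06,0,0],[0,0,0],0]
  ]
}}

```text
time: 22.4
position: [513.1, -451.9, 139.1]
eef_rot: [0.979, 0.204, -0.0, 0.0]
contact_force: [-0.1, 0.3, -1.1]
grip_width: 9.5
gripper_force: 42.7
```

Call:
{"method": "drive_tool", "body": {
  "rows": [
    [[0.03,0,0],[0,0,0],0],
    [[0.06,0,0],[0,0,0],0],
    [[0.06,0,0],[0,0,0],0]
  ]
}}

```text
time: 22.7
position: [513.3, -451.8, 139.1]
eef_rot: [0.979, 0.204, -0.0, 0.0]
contact_force: [-1.1, -0.3, -0.6]
grip_width: 9.8
gripper_force: 42.7
```

Contact: the position now lags the command and force is building at around −1 N.

Call:
{"method": "drive_tool", "body": {
  "rows": [
    [[0.04,0,0],[0,0,0],0],
    [[0.06,0,0],[0,0,0],0],
    [[0.06,0,0],[0,0,0],0]
  ]
}}

```text
time: 23.0
position: [513.4, -451.8, 139.1]
eef_rot: [0.979, 0.204, -0.001, 0.0]
contact_force: [-2.5, -0.3, -0.8]
grip_width: 9.4
gripper_force: 42.7
```

Call:
{"method": "drive_tool", "body": {
  "rows": [
    [[0.04,0,0],[0,0,0],0],
    [[0.07,0,0],[0,0,0],0],
    [[0.07,0,0],[0,0,0],0]
  ]
}}

```text
time: 23.3
position: [513.6, -451.7, 139.1]
eef_rot: [0.979, 0.204, -0.001, 0.0]
contact_force: [-5.9, -1.3, -1.0]
grip_width: 9.7
gripper_force: 42.7
```

Call:
{"method": "drive_tool", "body": {
  "rows": [
    [[0,0,0],[0,0,0],0],
    [[0,0,0],[0,0,0],0],
    [[0,0,0],[0,0,0],0]
  ]
}}

```text
time: 23.6
position: [513.6, -451.7, 139.1]
eef_rot: [0.979, 0.204, -0.001, 0.0]
contact_force: [-4.8, -1.3, -0.3]
grip_width: 9.3
gripper_force: 42.7
```

Call:
{"method": "drive_tool", "body": {
  "rows": [
    [[0,0,0],[0,0,0],0],
    [[0,0,0],[0,0,0],0],
    [[0,0,0],[0,0,0],0]
  ]
}}

```text
time: 23.9
position: [513.6, -451.7, 139.1]
eef_rot: [0.979, 0.203, -0.001, 0.0]
contact_force: [-4.6, -1.9, 0.1]
grip_width: 9.6
gripper_force: 42.7
```

Call:
{"method": "drive_tool", "body": {
  "rows": [
    [[-0.05,0,0],[0,0,0],0],
    [[-0.1,0,0.05],[0,0,0],0],
    [[-0.14,0,0.1],[0,0,0],0],
    [[-0.14,0,0.13],[0,0,0],0],
    [[-0.14,0,0.13],[0,0,0],0],
    [[-0.14,0,0.13],[0,0,0],0]
  ]
}}

```text
time: 24.5
position: [513.6, -452.1, 138.2]
eef_rot: [0.979, 0.204, -0.0, 0.001]
contact_force: [-5.0, -1.2, 2.1]
grip_width: 9.6
gripper_force: 43.1
```

```bash
python3 - <<'E'
from path import *
plan([2],dz=-.4)
E
```

```text
segments [np.float64(45.0), np.float64(82.0), np.float64(124.0), np.float64(164.0)] [[372.0, -427.0], [407.0, -434.0], [438.0, -462.0], [475.0, -468.0]]
t 24.5 s 205.1 pos [ 513.6 -452.1  138.2] lat err(tool y) 0.53 yaw 23.53 vs 23.6 tilt [ 0.01 -0.06] F tool [-5.03 -0.89 -2.06] T tool [ 0.16 -1.2   0.01] grip 9.6 q [ 0.35  0.84  0.67  1.43 -0.56  1.06 -0.03]
s 207.1 [ 0.21 -0.05 -0.11] rz -0.1
```

Call:
{"method": "drive_tool", "body": {
  "rows": [
    [[-0.05,-0.02,-0.03],[0,0,0],0],
    [[-0.08,-0.03,-0.06],[0,0,0],0],
    [[-0.08,-0.03,-0.06],[0,0,0],0],
    [[-0.08,-0.03,-0.06],[0,0,0],0]
  ]
}}

```text
time: 24.9
position: [513.4, -452.0, 138.4]
eef_rot: [0.979, 0.204, 0.0, 0.001]
contact_force: [-1.9, -2.8, -1.8]
grip_width: 9.3
gripper_force: 42.7
```

```bash
python3 - <<'E'
from path import *
plan([2],dz=-.4)
E
```

```text
segments [np.float64(45.0), np.float64(82.0), np.float64(124.0), np.float64(164.0)] [[372.0, -427.0], [407.0, -434.0], [438.0, -462.0], [475.0, -468.0]]
t 24.9 s 204.8 pos [ 513.4 -452.   138.4] lat err(tool y) 0.36 yaw 23.55 vs 23.6 tilt [ 0.06 -0.07] F tool [-2.83  1.83  1.82] T tool [-0.54 -0.78  0.03] grip 9.3 q [ 0.35  0.84  0.67  1.43 -0.56  1.06 -0.03]
s 206.8 [ 0.19 -0.04 -0.09] rz -0.0
```

Call:
{"method": "drive_tool", "body": {
  "rows": [
    [[-0.03,0.02,0],[0,0,0],0],
    [[-0.03,0.02,0],[0,0,0],0.15],
    [[-0.03,0.02,0],[0,0,0],0.25],
    [[-0.03,0.02,0],[0,0,0],0.4],
    [[-0.03,0.02,0],[0,0,0],0.4],
    [[-0.03,0.02,0],[0,0,0],0.4],
    [[-0.03,0.02,0],[0,0,0],0.4]
  ]
}}

```text
time: 25.6
position: [512.8, -451.8, 138.5]
eef_rot: [0.979, 0.204, 0.0, -0.0]
contact_force: [-0.5, -0.2, 0.2]
grip_width: 34.3
gripper_force: 0.0
```

```bash
python3 - <<'E'
from path import *
plan([2],dz=-.4)
c=snap("wrist","pics/w15.png")
E
```

```text
segments [np.float64(45.0), np.float64(82.0), np.float64(124.0), np.float64(164.0)] [[372.0, -427.0], [407.0, -434.0], [438.0, -462.0], [475.0, -468.0]]
t 25.6 s 204.3 pos [ 512.8 -451.8  138.5] lat err(tool y) -0.08 yaw 23.55 vs 23.6 tilt [0.01 0.01] F tool [-0.56 -0.02 -0.17] T tool [-0.05 -0.01  0.05] grip 34.3 q [ 0.35  0.84  0.67  1.43 -0.56  1.06 -0.03]
s 206.3 [ 0.2   0.01 -0.08] rz -0.1
```

Released, with forces back to zero. Now I'll retreat straight up.

Call:
{"method": "drive_tool", "body": {
  "rows": [
    [[0,0,-0.5],[0,0,0],0.4],
    [[0,0,-1.5],[0,0,0],0.4],
    [[0,0,-3],[0,0,0],0.4],
    [[0,0,-5],[0,0,0],0.4],
    [[0,0,-8],[0,0,0],0.4],
    [[0,0,-12],[0,0,0],0.4],
    [[-3,0,-15],[0,0,0],0.4],
    [[-6,0,-15],[0,0,0],0.4],
    [[-6,0,-15],[0,0,0],0.4],
    [[-6,0,-15],[0,0,0],0.4]
  ]
}}

```text
time: 26.65
position: [457.0, -476.5, 290.1]
eef_rot: [0.979, 0.203, 0.001, 0.001]
contact_force: [-0.3, -0.0, -0.0]
grip_width: 34.1
gripper_force: 0.0
```

```bash
python3 - <<'E'
from bar import *
from path import build
st();T=P("wrist")[1];c=snap("wrist","pics/w16.png");snap("side","pics/d16.png");snap("scene","pics/s16.png")
g=cv2.cvtColor(c,cv2.COLOR_BGR2HSV);S,Q,Y=build()
def pj(X):
    q=T[:3,:3].T@(X-T[:3,3]);t=np.arctan2(np.hypot(q[0],q[1]),q[2]);a=np.arctan2(q[1],q[0]);return int(round(K[0,2]+K[0,0]*t*np.cos(a))),int(round(K[1,2]+K[1,1]*t*np.sin(a)))
print(pj(np.r_[Q[np.argmin(abs(S-205))],178]))
# brightness map at ring level (z=115), rows: along s, columns: across
for z in(115,177):
  print(z)
  for s in range(184,232,2):
    j=np.argmin(abs(S-s));n=np.array([np.sin(np.radians(Y[j])),-np.cos(np.radians(Y[j]))])
    print(s,"".join(f"{g[pj(np.r_[Q[j]+n*t,z])[::-1]][2]:4d}" for t in range(-20,21,2)))
E
```

```text
time 26.65
position [ 456.954 -476.519  290.058]
eef_rot [0.979 0.203 0.001 0.001]
contact_force [-0.348 -0.019 -0.032]
torque [ 0.021 -0.079  0.007]
grip_width 34.076
gripper_force 0.0
q [ 0.395  0.677  0.746  1.315 -0.456  1.318 -0.021]
segments [np.float64(45.0), np.float64(82.0), np.float64(124.0), np.float64(164.0)] [[372.0, -427.0], [407.0, -434.0], [438.0, -462.0], [475.0, -468.0]]
(321, 124)
115
184   44  55  74  74  79  75  74 103 132 129 247 225 141  79  83  64 239 240 239 240 238
186   46  74  76  71  84  79  84  72  68  35  74  66  54  84  86  65 250 238 237 239 238
188   39  62  81  75  81  82  80  43  34  35  39  35  42  54  85 117 248 239 239 238 239
190   44  80  71  65  75  69  63  16  35  44  43  46  40  43  78 246 255 254 242 239 239
192   69  73  65  67  65  66  53  27  41  46  51  48  35  38 121 114 106 109 238 239 239
194   70  58  66  58  79  94  87  14  48  46  49  56  47  79 133 123 110 114 240 240 238
196   73  61  65  73 132 141 123  25  38  46  54  48  33 135 250 214 121 112 240 239 240
198   69  61  66  81 128 139 121  23  42  45  60  51  40 132 243 213 1
[... 2882 characters left out ...]
8 101 100 103  38  80 105 111 120 114 124 118 110  88 132 122 115 114 119 122
218  212 208 179 118 117 116 125 143  93  96 185 168 157 142 124 210 201 202 209 154 143
220   96 206 195 108 117 102 149 169 100 112 153 202 186 169 118 208 204 202 182  91 108
222  111 192 212 110 120 103 142 162 197 116 118 207 195 174 132 208 202 201 215 117 120
224  112 198 206 221 116 100 137 135 194 159 205 214 204 180 134 206 206 204 207 160 123
226  211 207 206 210 109 116  92 103 121 136 139 135 119 122 210 205 200 200 203 203 204
228  211 209 212 205 183 117  81  80 104 114 116 116  97 123 208 204 205 202 205 205 208
230  209 208 210 206 194 111  85  80 101 108 122 113 105 128 204 205 206 205 210 208 206
```

The wrist picture data shows the fin's end meeting the disc, with no bright bar between them. The ring's shine is equal on both sides and the robot is clear, so I'm handing in.

```bash
python3 -c "
from plant import order
print(order.close_job())"
```

```text
the job is handed in; nothing more can be done
None
```

The collar hangs on the bar at the stop disc, released and handed in at about 27 s. It was pressed home at about 5 N for roughly 1 s, with the highest reading about 6 N. After release I could only bound any gap to the disc at about 1 mm from the wrist image, and I did not re-press it.

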